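# Index the mitre box one hole to the left by its pull ring

## Task

The mitre box is locked square and the next cut is the first angle to the left. Hook a fingertip through and under the pull ring at the front of its swing arm - do not pinch or grip the ring - gently lift the spring pin clear of its hole, swing the arm one hole to the left (the robot's left) and no farther, and let go so that the pin drops fully home in that hole and locks the arm. Leave the stick on the bed and everything else on the table where it is.

Things in the scene. Friction and masses are not known exactly. Their poses are not given: they have to be found in the camera images.
- mitre_box: Mitre box, fixed: grey cast base 280 mm wide (y) with a fan-shaped front apron, pale wooden bed 274 x 62 mm (top 50 mm up), aluminium fence behind it (top 88 mm up), a swing arm passing under the bed. Origin: on the arm's upright pivot axis at table level. x points from the front (apron, ring) to the fence, y left, z up. Apron reaches 175 mm in front of the origin, base 45 mm behind.
- middle_hole (a point): Mouth of the middle hole of the index plate (steel, top 25 mm up, on the apron), where the pin starts. The plate has five 10 mm holes on an arc of radius 150 mm about the pivot axis, 15 degrees (39 mm) apart: two to the left of this one, two to the right. Axes as the mitre box.
- next_hole (a point): Mouth of the next hole to the left, where the pin must go: 39 mm from the middle hole, 25 mm above the table.
- saw_arm (a joint): Swing arm's angle about the pivot (rad): 0 = square, along the box's -x; positive = front end to the left (box's +y). Holes at -0.524, -0.262, 0, 0.262, 0.524; a seated pin leaves about 0.01 of play. With the pin lifted it turns at 1 N at the ring and stays where left. Arm's top is 38 mm up; slotted saw posts 22 mm wide, 120 mm high stand on it, the front one 85 mm from the pivot.
- index_pin (a joint): Height of the pin above its seat (m): 0 = home in a hole, 0.010 = round nose just clear of the plate, 0.024 = top stop. It slides upright in a housing on the arm, 150 mm from the pivot. A spring presses it down, 6 N (bottom) to 12 N (top). Let down between holes it rests on the plate (about 0.010) and slides there if the arm is pushed on (3 N at the ring); over a hole it snaps in and stops the arm.
- pull_ring (a point): Centre of the opening of the pull ring, a rigid 6 mm wire stirrup fixed on the pin: opening 50 mm wide (point's y), 40 mm high. Pin home: 98 mm above the table, 135 mm from the pivot axis. Axes are the arm's: x level, from the ring towards the pivot; z up. The ring leans 40 degrees back from upright, top towards +x: a fingertip pointing along +x and 35 to 55 degrees down enters it.
- ring_bar (a point): Middle of the underside of the pull ring's top bar, under which the fingertip hooks: 13 mm along x and 15 mm above the opening's centre. Axes as pull_ring. The ring's bottom bar lies as far on the other side of the centre, above a round housing 23 mm across, 66 mm high. Beyond the ring it is free down to the arm for 45 mm, then comes the front saw post.
- pencil_stick: Bystander, loose: yellow flat stick 10 x 160 x 6 mm lying on the bed along the fence. Origin: centre of its underside.
- back_saw: Bystander, loose: back saw with a brass spine and a wooden handle, 62 x 375 x 22 mm, lying flat on the table to the left in front of the box, handle to the left. Origin: middle of the blade, at the table.
- wood_offcut: Bystander, loose: pale wood offcut 29 x 76 x 12 mm. Origin: centre of its underside.
- cut_wedge: Bystander, loose: brown wooden wedge 36 x 100 x 30 mm. Origin: centre of its underside.
- chalk_0: Bystander, loose: white tailor's chalk 38 x 46 x 8 mm. Origin: centre of its underside.
- spool_3: Bystander, loose: standing thread spool, 38 mm across, 50 mm high. Origin: centre of its underside.
- pattern_weight_0: Bystander, loose: black pattern weight, 72 mm across, 52 mm high. Origin: centre of its underside.

How it is judged:
By the outcome, as a careful person would: the job done as asked, in the order asked, and still so for the second after the job is handed in, with the robot touching nothing.
It also fails if it takes over 43 s, if anything falls off the work surface, if the arm or the gripper's body presses on something with over 40 N, if the wrist force passes 120 N, or if a joint passes its speed limit or range.

## Robot

A 6-joint arm with a two-finger parallel gripper is mounted at the origin on a cart in front of the work surface, level with it; the furniture and walls round the work are solid. World frame = base frame: x ahead of the robot, y to its left, z up, the work surface at z = 0. Lengths are in m, angles in rad, forces in N, time in s.
With the tool pointing down it reaches from about 0.425 to 0.925 m from the base axis. Payload 12.5 kg.
Tool frame: the origin (TCP) lies at the very end of the fingers, on their centre line; the grasp point (between the pads) lies 19 mm behind it (manip.grip_point_offset is the z of the grasp point in the tool frame, in m); z points along the fingers, y is the direction in which the jaws open and shut (so a half turn about z gives the same grasp; the last joint's range is limited). The gripper opens to 85 mm and grips with 20 to 120 N. Pads are 22 mm wide; open, the fingers measure 114 mm over their backs; the gripper's body (76 mm by 85 mm) begins 54 mm behind the grasp point. The pads swing forward as they close: fully open they stand 13 mm farther back than shut.
Start: joints at [-1.295, 0.491, 1.559, -0, 1.092, -0.106], TCP at [0.233, -0.58, 0.204] pointing down, gripper open.
Joint ranges: [-3.1, 3.1], [-0.84, 2.19], [0.05, 2.79], [-1.13, 4.28], [0.06, 2.93], [-2.69, 2.69]. Speed limits (rad/s): [2.22, 2.22, 2.79, 3.14, 3.14, 3.14].

## Interface

Orientations are given as a unit quaternion [w, x, y, z].
In Python, from bench import monitor, cams, finish_job, manip gives the robot as it stands.
- The arm moves only by the shell command python3 -m crank 'ROWS' [FORCE]. ROWS is text: rows parted by semicolons, each of 7 numbers parted by spaces: the finger opening in mm, from 0 to 85.4, then the shift along the tool's x, y, z in mm, then the turn, a rotation vector about the tool's x, y, z in degrees. In form: claw dx dy dz wx wy wz; .... A call has exactly 5 rows; each row is the pose to reach, as a shift and turn from the pose measured when the call began, along the tool's axes at that moment; what a row does not reach only later rows make up. A row lasts 1/10 s, in which the tool goes at most 50 mm and 8.59 degrees, less where a joint would pass 70% of its speed; a pose out of reach is approached as far as the arm can. A call with a gripper value outside its range is refused whole. The fingers move at their own pace and stop on an object; FORCE is the grip in N (left out, the last holds). Time passes only in rows, so rows that repeat a pose let the fingers close, or fill a call up. It gives the time, the measured TCP pose, the force and the opening at its end, in the units of the state.
- monitor.read_state(): the state, without advancing time (a new reading comes with each control period).
- cams.camera(name): name is "side" or "top"; returns a dict with "img" (384x512x3 uint8, red, green, blue), "z_map" (384x512 float32, m along the optical axis (not along the pixel's ray), 0 where there is no reading), "vfov" (degrees; the focal length in pixels is half the picture's height over the tangent of half this angle, whatever the lens; pixels are square), "cx", "cy" (the principal point, pixels), "pose" (4x4, takes a point from camera to world coordinates). Camera axes: x right, y up, looking along -z (the intrinsics and any distortion apply to the point x, -y, -z); pixel columns grow to the right and rows downward; lengths in m; the calibration is good to about 2 mm. A picture is of the moment at which its call begins.
- finish_job(): hands the job in, once; it reports no verdict.
The state is a dict: "time": time; "q": joint angles; "qvel": joint speeds; "joint_efforts": joint torques, N m; "eef_pos": TCP position; "tcp_rot": TCP orientation; "force": force on the tool from outside, world axes, zero at the start; "torque": the same for the moment, N m; "finger_gap": finger opening in m.
Only numpy, scipy, OpenCV 4.12 (cv2) and the standard library are available. Lean on these libraries where they do the work, as an engineer would, in place of code of your own. Each camera call takes 0.05 s, during which the arm holds its last target.

## Working session

There is one attempt and no reset: what is moved stays moved. The work goes in short steps, Python scripts to look and compute and a shell command to move; the robot and the scene stay as the last step left them, time stands still between calls to the robot, and variables do not carry over. Pictures are saved under pics/ and viewed, and the job is handed in when it is done.

```bash
ls; mkdir -p pics; python3 - <<'E'
from bench import monitor,cams,manip
import cv2,numpy as np
s=monitor.read_state();print({k:np.round(v,3).tolist() for k,v in s.items()})
print([a for a in dir(manip) if a[0]!='_'])
for n in("side","top"):
    c=cams.camera(n);cv2.imwrite(f"pics/{n}0.png",cv2.cvtColor(c["img"],cv2.COLOR_RGB2BGR))
    np.savez(f"{n}0.npz",**c);print(n,c["vfov"],c["cx"],c["cy"],np.round(c["pose"],3).tolist(),[k for k in c])
E
```

```text
pics
{'time': 0.0, 'q': [-1.295, 0.492, 1.559, 0.0, 1.092, -0.106], 'qvel': [0.001, -0.0, -0.001, 0.0, -0.0, 0.001], 'joint_efforts': [0.002, -61.843, -26.158, 0.0, 0.004, -0.0], 'eef_pos': [0.233, -0.58, 0.204], 'tcp_rot': [-0.001, 0.982, 0.19, -0.0], 'force': [0.08, -0.775, 0.401], 'torque': [0.039, -0.002, -0.029], 'finger_gap': 0.086}
['Unreachable', 'grip_point_offset']
side 51.402527788517645 251.99536141966723 199.06286702007108 [[-0.941, 0.125, -0.313, 0.104], [-0.337, -0.39, 0.857, 1.257], [-0.015, 0.912, 0.409, 0.676], [0.0, 0.0, 0.0, 1.0]] ['img', 'z_map', 'vfov', 'cx', 'cy', 'pose']
top 43.1049161891024 255.59187922370765 192.8551353369364 [[0.026, 0.999, -0.027, 0.463], [-1.0, 0.026, 0.001, 0.05], [0.002, 0.027, 1.0, 1.48], [0.0, 0.0, 0.0, 1.0]] ['img', 'z_map', 'vfov', 'cx', 'cy', 'pose']
```

View pics/side0.png

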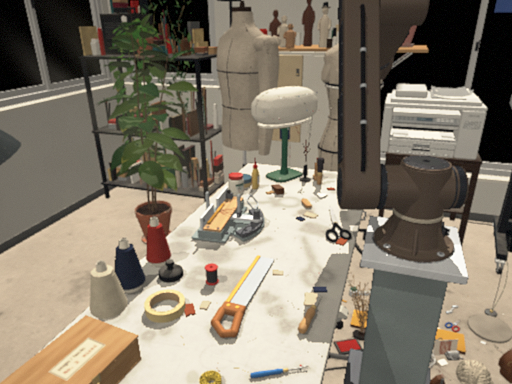

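View pics/top0.png

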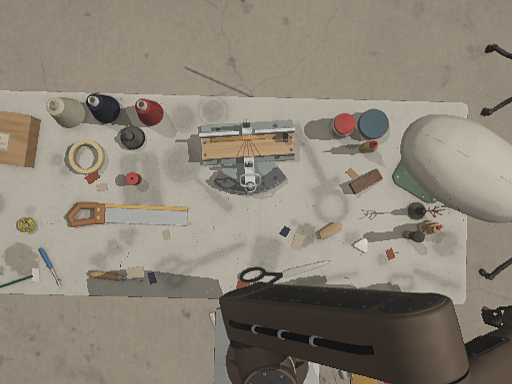

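```bash
cat > h.py <<'E'
import numpy as np,cv2
def ray(c,u,v):
    f=(c["img"].shape[0]/2)/np.tan(np.radians(float(c["vfov"]))/2)
    return np.array([(u-c["cx"])/f,-(v-c["cy"])/f,-1.0])
def pt(c,u,v,d=None):
    if d is None: d=c["z_map"][int(round(v)),int(round(u))]
    return (c["pose"]@np.append(ray(c,u,v)*d,1))[:3]
def proj(c,p):
    f=(c["img"].shape[0]/2)/np.tan(np.radians(float(c["vfov"]))/2)
    q=np.linalg.inv(c["pose"])@np.append(p,1)
    return np.array([c["cx"]+f*q[0]/-q[2],c["cy"]-f*q[1]/-q[2]])
def atz(c,u,v,z):
    r=c["pose"][:3,:3]@ray(c,u,v);o=c["pose"][:3,3];return o+r*(z-o[2])/r[2]
def crop(c,u0,v0,u1,v1,k,name):
    im=cv2.cvtColor(c["img"],cv2.COLOR_RGB2BGR)[v0:v1,u0:u1]
    cv2.imwrite(name,cv2.resize(im,None,fx=k,fy=k,interpolation=cv2.INTER_CUBIC))
E
python3 - <<'E'
from h import *
t=dict(np.load("top0.npz"));s=dict(np.load("side0.npz"))
crop(t,190,110,310,200,6,"pics/t1.png");crop(s,185,170,285,250,8,"pics/s1.png")
E
```

```text
(no output)
```

View pics/t1.png

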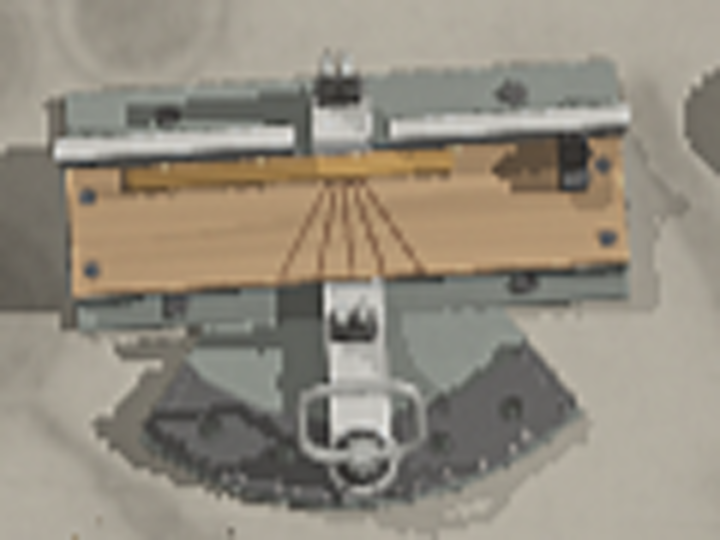

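View pics/s1.png

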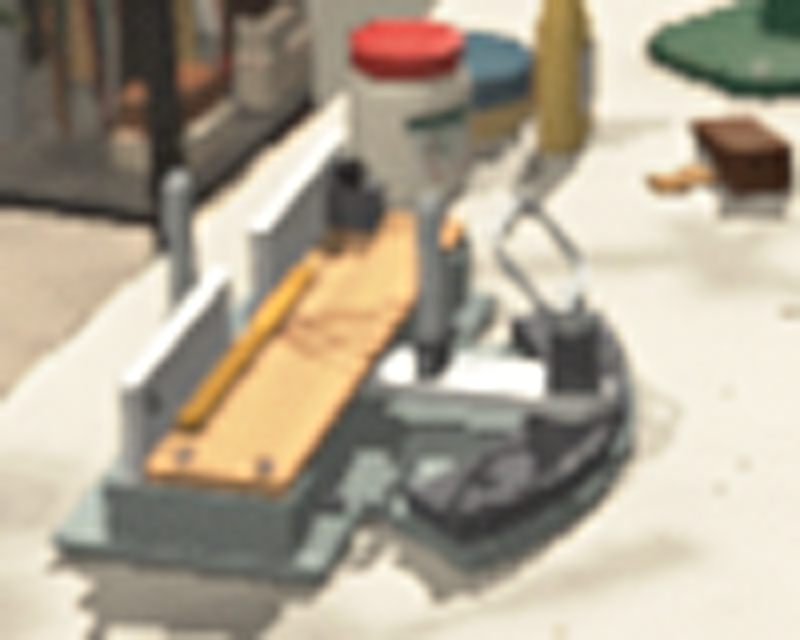

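```bash
python3 - <<'E'
from h import *
t=dict(np.load("top0.npz"));s=dict(np.load("side0.npz"))
P=lambda a,b,z:atz(t,190+(a+.5)/6-.5,110+(b+.5)/6-.5,z)
for n,a,b,z in [("bedFL",75,295,.05),("bedFR",628,265,.05),("bedBL",68,170,.05),("holeR1",437,440,.025),("holeR2",512,408,.025),("holeL2?",215,430,.025),("pin",362,457,.066),("topbar mid",362,387,.113),("ringL",303,420,.1),("ringR",423,420,.1),("post",352,318,.12),("backpost",338,85,.12),("kerf",343,180,.05)]:
    print(n,np.round(P(a,b,z),4))
f=P(75,295,.05)-P(628,265,.05);print(np.linalg.norm(f),np.degrees(np.arctan2(-f[0],f[1])))
# depth points
for c,(u0,v0,u1,v1) in((t,(235,165,265,195)),(s,(243,190,262,214))):
    print()
    for v in range(v0,v1):
        for u in range(u0,u1):
            p=pt(c,u,v)
            if .075<p[2]<.135 : print((u,v),np.round(p,3),end=' ')
E
```

```text
bedFL [0.5981 0.2082 0.05  ]
bedFR [ 0.62   -0.0631  0.05  ]
bedBL [0.6596 0.2134 0.05  ]
holeR1 [0.5326 0.0282 0.025 ]
holeR2 [ 0.5496 -0.0088  0.025 ]
holeL2? [0.5347 0.1391 0.025 ]
pin [0.5215 0.065  0.066 ]
topbar mid [0.5524 0.0654 0.113 ]
ringL [0.5369 0.093  0.1   ]
ringR [0.5384 0.0362 0.1   ]
post [0.5841 0.0708 0.12  ]
backpost [0.6932 0.0802 0.12  ]
kerf [0.6582 0.0781 0.05  ]
0.27218573928276313 4.620400844237929

(247, 173) [0.555 0.074 0.118] (248, 173) [0.555 0.071 0.113] (249, 173) [0.555 0.068 0.118] (250, 173) [0.555 0.065 0.117] (251, 173) [0.556 0.062 0.114] (252, 173) [0.555 0.06  0.121] (253, 173) [0.555 0.057 0.117] (254, 173) [0.556 0.054 0.113] (255, 173) [0.555 0.051 0.119] (256, 173) [0.556 0.048 0.115] (257, 173) [0.556 0.045 0.111] (241, 174) [0.552 0.09  0.113] (242, 174) [0.552 0.088 0.117] (243, 174) [0.552 0.085 0.12 ] (244, 174) [0.552 0.082 0.116] (245, 174) [0.552 0.079 0.12 ] (246, 174) [0.552 0.076 0.112] (247, 174) [0.552 0.073 0.122] (248, 174) [0.552 0.071 0.118] (249, 174) [0.552 0.068 0.117] (250, 174) [0.552 0.065 0.119] (251, 174) [0.553 0
[... 4396 characters left out ...]
0.53  0.051 0.079] (257, 205) [0.526 0.051 0.079] (249, 206) [0.538 0.101 0.096] (250, 206) [0.535 0.098 0.095] (251, 206) [0.533 0.095 0.094] (255, 206) [0.528 0.066 0.082] (256, 206) [0.523 0.07  0.084] (257, 206) [0.521 0.066 0.083] (250, 207) [0.536 0.097 0.091] (251, 207) [0.531 0.1   0.093] (255, 207) [0.527 0.07  0.08 ] (256, 207) [0.523 0.071 0.081] (257, 207) [0.52  0.069 0.08 ] (251, 208) [0.532 0.097 0.088] (252, 208) [0.528 0.099 0.089] (253, 208) [0.526 0.094 0.087] (255, 208) [0.524 0.079 0.08 ] (256, 208) [0.522 0.075 0.079] (257, 208) [0.521 0.067 0.076] (252, 209) [0.527 0.1   0.086] (253, 209) [0.526 0.093 0.083] (254, 209) [0.523 0.093 0.083] (255, 209) [0.523 0.08  0.077]
```

```bash
cat >> h.py <<'E'
from scipy.spatial.transform import Rotation as Ro
PIV=np.array([.6725,.0778,0]);YAW=4.6
def boxR(): return Ro.from_euler('z',YAW,degrees=True)
def pose(xb,yb,z,down,yaw=0):
    "box coords TCP, pitch down deg, yaw extra in box"
    p=PIV+boxR().apply([xb,yb,z])
    B=Ro.from_euler('z',YAW+yaw,degrees=True).as_matrix(); a=np.radians(down)
    zt=B@[np.cos(a),0,-np.sin(a)]; yt=B@[0,-1,0]; xt=np.cross(yt,zt)
    return p,Ro.from_matrix(np.c_[xt,yt,zt])
def cur():
    from bench import monitor
    s=monitor.read_state();w,x,y,z=s["tcp_rot"]
    return s,np.array(s["eef_pos"]),Ro.from_quat([x,y,z,w])
def rel(p,R):
    s,p0,R0=cur()
    print("t%.2f"%s["time"],"q",np.round(s["q"],3),"p",np.round(p0,4),"F",np.round(s["force"],1),"gap",round(float(s["finger_gap"]),4))
    pb=boxR().inv().apply(p0-PIV);z=R0.as_matrix()[:,2]
    print("box",np.round(pb*1000,1),"down",round(np.degrees(np.arcsin(-z[2])),1),"yaw",round(np.degrees(np.arctan2(z[1],z[0]))-YAW,1),"ytool",np.round(R0.as_matrix()[:,1],3))
    print("rel mm",np.round(R0.inv().apply(p-p0)*1000,1),"deg",np.round((R0.inv()*R).as_rotvec(degrees=True),2))
E
python3 - <<'E'
from h import *
p,R=pose(-.2,0,0,89); p=np.array([.45,-.05,.32]); rel(p,R)
E
```

```text
t0.10 q [-1.295  0.492  1.559 -0.     1.092 -0.106] p [ 0.2328 -0.5798  0.2037] F [0.7 0.1 0.2] gap 0.0853
box [-491.  -620.2  203.7] down 89.9 yaw 101.3 ytool [ 0.373 -0.928 -0.001]
rel mm [ 398.9 -410.8 -115.9] deg [-0.21  1.   17.28]
```

```bash
python3 -m crank '0 10 -10 -48 0 0 3; 0 40 -40 -70 0 0 7; 0 75 -77 -90 0 0 10; 0 110 -113 -110 0 0 13; 0 145 -150 -116 0 1 17' 30; python3 - <<'E'
from h import *
p,R=pose(-.2,0,0,89); p=np.array([.45,-.05,.32]); rel(p,R)
E
```

```text
time: 0.6
eef_pos: [0.3086, -0.3943, 0.3196]
tcp_rot: [-0.001, 0.999, 0.041, 0.009]
force: [1.1, 1.3, 0.4]
finger_gap: 0.0123
t0.60 q [-1.048  0.201  1.689  0.018  1.246  0.434] p [ 0.3086 -0.3943  0.3196] F [1.1 1.3 0.4] gap 0.0123
box [-400.6 -441.4  319.6] down 89.0 yaw 6.9 ytool [ 0.082 -0.997 -0.002]
rel mm [ 169.3 -331.4    3.3] deg [-0.12 -0.03  0.13]
```

```bash
python3 -m crank '0 25 -45 0 0 0 0; 0 48 -90 0 0 -5 0; 0 70 -135 0 0 -12 0; 0 92 -180 0 0 -20 0; 0 115 -225 0 0 -28 0' 30; python3 - <<'E'
from h import *
p,R=pose(-.22,0,.20,50); rel(p,R)
E
```

```text
time: 1.1
eef_pos: [0.4033, -0.1626, 0.3231]
tcp_rot: [0.01, 0.971, 0.04, -0.235]
force: [0.0, -2.5, 1.0]
finger_gap: 0.0003
t1.10 q [-0.397  0.308  1.613 -0.214  1.646  1.122] p [ 0.4033 -0.1626  0.3231] F [ 0.  -2.5  1. ] gap 0.0003
box [-287.6 -218.1  323.1] down 62.8 yaw -179.7 ytool [ 0.083 -0.997  0.001]
rel mm [ 116.7 -218.1   78.1] deg [5.000e-02 6.721e+01 1.500e-01]
```

```bash
cat > kin.py <<'E'
from h import *
from scipy.optimize import least_squares
def fk(q,k=(.55,.411,-.091+.27,.27,0)):
    a,b,h,L,e=k
    A=Ro.from_euler('ZY',[q[0],q[1]]);Bm=A*Ro.from_euler('Y',q[2]);W=Bm*Ro.from_euler('ZYZ',[q[3],q[4],q[5]])
    p=np.array([0,0,h])+A.apply([0,0,a])+Bm.apply([e,0,b])+W.apply([0,0,L])
    return p,W
E
python3 - <<'E'
from kin import *
D=[([-1.295,.492,1.559,0,1.092,-.106],[.2328,-.5798,.2037],(-.001,.982,.19,0)),([-1.048,.201,1.689,.018,1.246,.434],[.3086,-.3943,.3196],(-.001,.999,.041,.009)),([-.397,.308,1.613,-.214,1.646,1.122],[.4033,-.1626,.3231],(.01,.971,.04,-.235))]
r=least_squares(lambda k:np.concatenate([fk(q,k)[0]-p for q,p,_ in D]),[.55,.411,.18,.27,0])
print(r.x,r.cost, r.fun.round(4))
for q,p,w in D:
    W=fk(q,r.x)[1]; T=Ro.from_quat([w[1],w[2],w[3],w[0]]); print((W.inv()*T).as_rotvec(degrees=True).round(1))
E
```

```text
[-0.07468994  0.15747866 -0.47970825  0.14845788 -1.11714927] 0.005647522919899267 [-0.0639 -0.017   0.0204 -0.0637 -0.0255 -0.0096 -0.0019 -0.0398 -0.0107]
[ 0.  0. 90.]
[-0.1 -0.  90.1]
[ 0.  0. 90.]
```

```bash
cat > kin.py <<'E'
from h import *
from scipy.optimize import least_squares
def fk(q,k):
    a,b,h,L,dy=k
    A=Ro.from_euler('ZY',[q[0],q[1]]);Bm=A*Ro.from_euler('Y',q[2]);W=Bm*Ro.from_euler('ZYZ',[q[3],q[4],q[5]+np.pi/2])
    p=np.array([0,0,h])+A.apply([0,dy,a])+Bm.apply([0,0,b])+W.apply([0,0,L])
    return p,W
D=[([-1.295,.492,1.559,0,1.092,-.106],[.2328,-.5798,.2037]),([-1.048,.201,1.689,.018,1.246,.434],[.3086,-.3943,.3196]),([-.397,.308,1.613,-.214,1.646,1.122],[.4033,-.1626,.3231])]
def fit():
    r=least_squares(lambda k:np.concatenate([fk(q,k)[0]-p for q,p in D]),[.55,.411,.18,.27,0.07])
    return r
K=fit().x
LO=np.array([-3.1,-.84,.05,-1.13,.06,-2.69]);HI=np.array([3.1,2.19,2.79,4.28,2.93,2.69])
def ik(p,R,q0):
    def f(q):
        x,W=fk(q,K);return np.r_[(x-p)*10,(W.inv()*R).as_rotvec()]
    r=least_squares(f,np.clip(q0,LO+1e-3,HI-1e-3),bounds=(LO,HI));return r.x,r.cost
E
python3 - <<'E'
from kin import *
r=fit();print(r.x.round(4),r.fun.round(4))
for d in (35,40,45,50,55):
  a=np.radians(d)
  for yw in (-15,0,15):
    p,R=pose(-.129+.02*np.cos(a),0,.105-.02*np.sin(a),d,yw)
    best=[]
    for q0 in ([0,.3,2,0,.5,0],[0,.3,2,3.1,.5,-1.5],[0,.3,2,1.5,.5,-1.5],[0,.3,2,1.5,.5,1.5],[0,.3,2,-1,.5,1.5]):
        q,c=ik(p,R,q0)
        if c<1e-6: best.append(q.round(2).tolist())
    print(d,yw,best)
E
```

```text
[0.5604 0.4027 0.1766 0.2804 0.0657] [-0.0003 -0.0003  0.0005  0.0001 -0.0001 -0.0005 -0.      0.0004  0.    ]
35 -15 [[0.13, 0.55, 2.46, 3.49, 0.84, -1.62], [0.13, 0.55, 2.46, 3.49, 0.84, -1.62], [0.13, 0.55, 2.46, 3.49, 0.84, -1.62], [0.13, 0.55, 2.46, 3.49, 0.84, -1.62]]
35 0 [[-0.05, 0.55, 2.5, 3.01, 0.87, -1.56], [-0.05, 0.55, 2.5, 3.01, 0.87, -1.56], [-0.05, 0.55, 2.5, 3.01, 0.87, -1.56], [-0.05, 0.55, 2.5, 3.01, 0.87, -1.56]]
35 15 [[-0.22, 0.55, 2.48, 2.54, 0.87, -1.49], [-0.22, 0.55, 2.48, 2.54, 0.87, -1.49], [-0.22, 0.55, 2.48, 2.54, 0.87, -1.49], [-0.22, 0.55, 2.48, 2.54, 0.87, -1.49], [-0.22, 0.55, 2.48, 2.54, 0.87, -1.49]]
40 -15 [[0.12, 0.51, 2.42, 3.51, 0.67, -1.67], [0.12, 0.51, 2.42, 3.51, 0.67, -1.67], [0.12, 0.51, 2.42, 3.51, 0.67, -1.67], [0.12, 0.51, 2.42, 3.51, 0.67, -1.67]]
40 0 [[-0.04, 0.5, 2.46, 2.99, 0.69, -1.54], [-0.04, 0.5, 2.46, 2.99, 0.69, -1.54], [-0.04, 0.5, 2.46, 2.99, 0.69, -1.54], [-0.04, 0.5, 2.46, 2.99, 0.69, -1.54]]
40 15 [[-0.19, 0.51, 2.44, 2.49, 0.71, -1.41], [-0.19, 0.51, 2.44, 2.49, 0.71, -1.41], [-0.19, 0.51, 2.44, 2.49, 0.71, -1.41], [-0
[... 973 characters left out ...]
29, 0.42, -1.15], [-0.15, 0.45, 2.34, 2.29, 0.42, -1.15], [-0.15, 0.45, 2.34, 2.29, 0.42, -1.15], [-0.15, 0.45, 2.34, 2.29, 0.42, -1.15], [-0.15, 0.45, 2.34, 2.29, 0.42, -1.15]]
55 -15 [[0.08, 0.44, 2.28, 3.87, 0.22, -2.08], [0.08, 0.44, 2.28, 3.87, 0.22, -2.08], [0.08, 0.44, 2.28, 3.87, 0.22, -2.08]]
55 0 [[-0.03, 0.43, 2.3, 2.84, 0.2, -1.36], [-0.03, 0.43, 2.3, 2.84, 0.2, -1.36], [-0.03, 0.43, 2.3, 2.84, 0.2, -1.36], [-0.03, 0.43, 2.3, 2.84, 0.2, -1.36], [-0.03, 0.43, 2.3, 2.84, 0.2, -1.36]]
55 15 [[-0.13, 0.43, 2.29, 2.04, 0.3, -0.88], [-0.13, 0.43, 2.29, 2.04, 0.3, -0.88], [-0.13, 0.43, 2.29, 2.04, 0.3, -0.88], [-0.13, 0.43, 2.29, 2.04, 0.3, -0.88], [-0.13, 0.43, 2.29, 2.04, 0.3, -0.88]]
```

```bash
cat > plan.py <<'E'
from kin import *
def prep(back=.08,d=40,yb=0):
    a=np.radians(d)
    return pose(-.129+(.02-back)*np.cos(a),yb,.105-(.02-back)*np.sin(a),d,0)
QT,c=ik(*prep(),[0,.3,2.3,3,.7,-1.5])
def rows(q1,n,N=5):
    s,p0,R0=cur();q0=np.array(s["q"])
    pp,Rp=p0,R0
    for i in range(1,N+1):
        q=q0+(q1-q0)*i/n; p,R=fk(q,K)
        pt_,Rt_=fk(q0,K)
        print(np.round(R0.inv().apply(p-p0)*1000,0),np.round((R0.inv()*R).as_rotvec(degrees=True),1),"| p",p.round(3),"step",round(np.linalg.norm(p-pp)*1000),round(np.degrees((Rp.inv()*R).magnitude()),1),"dq",np.abs((q1-q0)/n).max().round(2)); pp,Rp=p,R
E
python3 - <<'E'
from plan import *
print(QT,c,prep()[0]); 
print(fk(QT,K)[0])
rows(QT,18,18)
E
```

```text
[-0.06797763  0.30680155  2.55560744  2.93909791  0.59760948 -1.49838594] 1.0972490467211023e-28 [0.49810091 0.06376818 0.14356726]
[0.49810091 0.06376818 0.14356726]
[ 28. -55.  15.] [  8.1   5.2 -10.1] | p [ 0.416 -0.107  0.297] step 63 13.9 dq 0.18
[  51. -109.   23.] [ 15.6  11.4 -19. ] | p [ 0.43  -0.051  0.279] step 60 13.2 dq 0.18
[  72. -161.   23.] [ 22.4  18.4 -26.6] | p [0.444 0.002 0.269] step 56 12.4 dq 0.18
[  91. -209.   17.] [ 28.4  26.3 -32.7] | p [0.459 0.052 0.266] step 52 11.6 dq 0.18
[ 108. -251.    6.] [ 33.3  34.7 -37.2] | p [0.475 0.095 0.268] step 47 10.8 dq 0.18
[ 124. -286.   -8.] [ 37.2  43.6 -40.1] | p [0.493 0.132 0.273] step 41 10.0 dq 0.18
[ 139. -313.  -23.] [ 39.7  52.5 -41.3] | p [0.511 0.16  0.28 ] step 35 9.2 dq 0.18
[ 154. -331.  -39.] [ 40.8  61.3 -40.9] | p [0.53  0.18  0.287] step 28 8.5 dq 0.18
[ 168. -341.  -51.] [ 40.5  69.4 -39.1] | p [0.548 0.192 0.291] step 22 7.9 dq 0.18
[ 182. -343.  -60.] [ 38.8  76.6 -36. ] | p [0.564 0.195 0.292] step 17 7.4 dq 0.18
[ 195. -338.  -63.] [ 35.8  82.5 -31.8] | p [0.577 0.191 0.289] step 14 7.0 dq 0.18
[ 206. -328.  -59.] [ 31.7  86.9 -27. ] | p [0.586 0.181 0.281] step 16 6.8 dq 0.18
[ 215. -312.  -48.] [ 26.7  89.5 -21.8] | p [0.59  0.166 0.267] step 21 6.8 dq 0.18
[ 219. -294.  -29.] [ 21.2  90.3 -16.6] | p [0.587 0.147 0.248] step 27 6.8 dq 0.18
[ 219. -274.   -3.] [ 15.5  89.4 -11.6] | p [0.576 0.126 0.225] step 33 7.0 dq 0.18
[ 213. -254.   29.] [ 9.9 86.7 -7. ] | p [0.558 0.104 0.199] step 38 7.1 dq 0.18
[ 201. -235.   66.] [ 4.7 82.6 -3.1] | p [0.532 0.083 0.172] step 44 7.3 dq 0.18
[ 183. -218.  108.] [ 0.  77.2  0.2] | p [0.498 0.064 0.144] step 48 7.5 dq 0.18
```

```bash
python3 - <<'E'
from plan import *
p,R=prep(.06); p=p+[-.02,0,.10]
QV,c=ik(p,R,[0,.3,2.3,3,.7,-1.5]);print(QV,c,p)
rows(QV,22,22)
E
```

```text
[-0.06469404  0.06726107  2.4420969   2.69587741  0.2596245  -1.23177353] 3.7546349796679245e-20 [0.49337245 0.0649969  0.2307115 ]
[ 23. -40.   8.] [ 5.3  5.4 -7.5] | p [ 0.417 -0.122  0.306] step 47 10.6 dq 0.13
[ 45. -80.  11.] [ 10.1  11.3 -14.2] | p [ 0.432 -0.08   0.293] step 45 10.2 dq 0.13
[  64. -119.    9.] [ 14.4  17.6 -20.2] | p [ 0.446 -0.04   0.286] step 44 9.7 dq 0.13
[  82. -156.    3.] [ 18.2  24.2 -25.4] | p [ 0.462 -0.001  0.282] step 42 9.2 dq 0.13
[  98. -190.   -6.] [ 21.5  31.1 -29.7] | p [0.477 0.034 0.283] step 39 8.7 dq 0.13
[ 112. -221.  -18.] [ 24.1  38.2 -33. ] | p [0.492 0.067 0.287] step 36 8.2 dq 0.13
[ 125. -248.  -32.] [ 26.   45.4 -35.4] | p [0.508 0.095 0.294] step 33 7.7 dq 0.13
[ 136. -270.  -47.] [ 27.3  52.4 -36.8] | p [0.523 0.118 0.302] step 29 7.2 dq 0.13
[ 146. -287.  -62.] [ 27.9  59.3 -37.3] | p [0.537 0.136 0.312] step 25 6.8 dq 0.13
[ 155. -299.  -77.] [ 27.7  65.8 -36.8] | p [0.551 0.149 0.32 ] step 21 6.3 dq 0.13
[ 162. -306.  -90.] [ 26.9  71.8 -35.5] | p [0.563 0.157 0.328] step 16 5.9 dq 0.13
[ 169. -308. -100.] [ 25.5  77.1 -33.4]
[... 169 characters left out ...]
 p [0.587 0.154 0.339] step 8 4.9 dq 0.13
[ 181. -291. -108.] [ 18.3  87.7 -23.7] | p [0.589 0.145 0.336] step 9 4.7 dq 0.13
[ 182. -281. -102.] [ 15.3  89.1 -19.9] | p [0.587 0.134 0.33 ] step 13 4.6 dq 0.13
[ 181. -269.  -90.] [ 12.2  89.5 -15.9] | p [0.582 0.122 0.32 ] step 17 4.5 dq 0.13
[ 177. -256.  -74.] [  9.1  88.8 -12.1] | p [0.573 0.109 0.307] step 21 4.5 dq 0.13
[ 172. -245.  -53.] [ 6.3 87.1 -8.5] | p [0.559 0.096 0.291] step 25 4.5 dq 0.13
[ 164. -234.  -28.] [ 3.8 84.6 -5.2] | p [0.542 0.084 0.273] step 28 4.6 dq 0.13
[ 152. -225.    1.] [ 1.7 81.2 -2.3] | p [0.519 0.073 0.252] step 32 4.7 dq 0.13
[ 139. -220.   32.] [ 0.  77.2  0.2] | p [0.493 0.065 0.231] step 35 4.8 dq 0.13
```

```bash
python3 - <<'E'
from plan import *
rows(QT,29,8)
E
```

```text
[ 18. -34.  10.] [ 5.1  3.1 -6.4] | p [ 0.411 -0.128  0.306] step 40 8.7 dq 0.11
[ 34. -68.  18.] [  9.9   6.6 -12.4] | p [ 0.419 -0.093  0.292] step 38 8.5 dq 0.11
[  48. -102.   22.] [ 14.6  10.5 -17.9] | p [ 0.428 -0.059  0.281] step 37 8.2 dq 0.11
[  62. -135.   24.] [ 19.   14.7 -22.8] | p [ 0.436 -0.025  0.274] step 36 7.9 dq 0.11
[  74. -166.   23.] [ 23.1  19.2 -27.3] | p [0.445 0.008 0.269] step 34 7.5 dq 0.11
[  86. -196.   19.] [ 26.8  24.  -31.1] | p [0.455 0.039 0.266] step 32 7.2 dq 0.11
[  97. -224.   14.] [ 30.2  29.1 -34.4] | p [0.464 0.068 0.266] step 30 6.9 dq 0.11
[ 107. -250.    7.] [ 33.2  34.4 -37.1] | p [0.475 0.094 0.268] step 28 6.6 dq 0.11
```

```bash
python3 -m crank '0 18 -34 10 5 3 -6.4; 0 34 -68 15 9.8 6.6 -12.3; 0 48 -102 18 14.5 10.5 -17.8; 0 62 -135 19 19 14.7 -22.8; 0 74 -166 18 23 19 -27.3'; python3 - <<'E'
from plan import *
rel(*prep());rows(QT,20,8)
E
```

```text
time: 1.6
eef_pos: [0.4473, 0.009, 0.2727]
tcp_rot: [-0.244, 0.941, 0.221, -0.072]
force: [1.3, -0.0, 0.1]
finger_gap: 0.0002
t1.60 q [-0.339  0.319  1.753  0.331  1.478  0.671] p [0.4473 0.009  0.2727] F [ 1.3 -0.   0.1] gap 0.0002
box [-230.   -50.6  272.7] down 60.5 yaw 114.9 ytool [ 0.381 -0.783 -0.492]
rel mm [ 73.5  39.9 123.5] deg [-36.55  55.51   7.43]
[ 30. -19.  14.] [ 3.9  5.8 -5.1] | p [0.464 0.043 0.268] step 38 8.7 dq 0.13
[ 56. -41.  26.] [ 7.1 11.9 -9.6] | p [0.475 0.077 0.269] step 36 8.2 dq 0.13
[ 80. -62.  33.] [  9.5  18.3 -13.4] | p [0.487 0.108 0.272] step 33 7.8 dq 0.13
[104. -79.  38.] [ 11.2  24.8 -16.5] | p [0.5   0.134 0.276] step 30 7.3 dq 0.13
[125. -94.  39.] [ 12.   31.3 -18.8] | p [0.514 0.156 0.281] step 26 6.9 dq 0.13
[ 145. -105.   39.] [ 12.   37.6 -20.4] | p [0.527 0.173 0.286] step 22 6.5 dq 0.13
[ 162. -111.   37.] [ 11.2  43.7 -21.3] | p [0.541 0.185 0.291] step 19 6.2 dq 0.13
[ 177. -114.   34.] [  9.6  49.4 -21.5] | p [0.554 0.192 0.294] step 15 5.8 dq 0.13
```

```bash
python3 -m crank '0 28 -20 13 3.9 5.8 -5; 0 56 -41 24 7.1 11.9 -9.6; 0 80 -62 31 9.5 18.3 -13.4; 0 104 -79 36 11.2 24.8 -16.5; 0 125 -94 37 12 31.3 -18.8'; python3 - <<'E'
from plan import *
rel(*prep());rows(QT,15,8)
E
```

```text
time: 2.1
eef_pos: [0.5146, 0.1556, 0.2831]
tcp_rot: [-0.399, 0.847, 0.287, 0.203]
force: [-0.3, 0.7, 0.8]
finger_gap: -0.0001
t2.10 q [-0.276  0.34   1.931  0.986  1.26   0.124] p [0.5146 0.1556 0.2831] F [-0.3  0.7  0.8] gap -0.0001
box [-151.1   90.2  283.1] down 36.8 yaw 77.1 ytool [ 0.648 -0.517 -0.559]
rel mm [-122.2  114.8    9. ] deg [-55.19  19.64   7.67]
[23. 10. 13.] [-0.5  6.1 -2.4] | p [0.539 0.168 0.283] step 28 6.5 dq 0.13
[39.  9. 21.] [-1.8 11.8 -4.2] | p [0.552 0.18  0.288] step 19 6.2 dq 0.13
[53. 11. 27.] [-4.  17.  -5.6] | p [0.564 0.188 0.291] step 15 5.8 dq 0.13
[63. 16. 30.] [-6.8 21.7 -6.5] | p [0.575 0.192 0.292] step 12 5.6 dq 0.13
[69. 23. 31.] [-10.4  25.7  -6.9] | p [0.585 0.191 0.291] step 10 5.3 dq 0.13
[71. 32. 31.] [-14.5  28.9  -6.9] | p [0.593 0.186 0.287] step 10 5.2 dq 0.13
[68. 43. 29.] [-19.   31.3  -6.4] | p [0.597 0.178 0.28 ] step 12 5.1 dq 0.13
[60. 56. 27.] [-23.8  32.9  -5.6] | p [0.599 0.168 0.271] step 15 5.1 dq 0.13
```

```bash
python3 - <<'E'
from kin import *
D2=D+[([-.339,.319,1.753,.331,1.478,.671],[.4473,.009,.2727]),([-.276,.34,1.931,.986,1.26,.124],[.5146,.1556,.2831])]
def fk2(q,k):
    a,b,h,L,dy,ex,ey,wx,wy,sx,d6=k
    A=Ro.from_euler('ZY',[q[0],q[1]]);Bm=A*Ro.from_euler('Y',q[2]);C=Bm*Ro.from_euler('Z',q[3]);Dm=C*Ro.from_euler('Y',q[4])
    return np.array([0,0,h])+A.apply([0,dy,a])+Bm.apply([ex,0,b])+C.apply([wx,wy,0])+Dm.apply([sx,0,L])+Ro.from_euler('Z',q[0]).apply([d6,0,0])
k0=np.r_[.55,.411,.18,.27,.07,np.zeros(6)]
for mask in ([0,1,2,3,4],[0,1,2,3,4,8],[0,1,2,3,4,8,9],[0,1,2,3,4,5,8],[0,1,2,3,4,7,8]):
    def f(x):
        k=k0*0;k[mask]=x;return np.concatenate([fk2(q,k)-p for q,p in D2])
    r=least_squares(f,k0[mask]);print(mask,r.x.round(4),(r.fun*1000).round(1))
E
```

```text
[0, 1, 2, 3, 4] [0.5525 0.4022 0.1884 0.2839 0.0656] [-1.6  3.6  1.9 -1.   1.6  0.1 -4.3  1.2  1.2  1.8 -0.4 -0.1  9.3 -1.6
 -3.1]
[0, 1, 2, 3, 4, 8] [ 0.5597  0.3998  0.1804  0.2831  0.0695 -0.0043] [-1.5  2.3  2.2 -1.7  2.2  0.7 -3.8  1.   2.6  1.5 -0.7 -0.5  8.  -0.2
 -5. ]
[0, 1, 2, 3, 4, 8, 9] [ 5.597e-01  4.001e-01  1.804e-01  2.830e-01  6.950e-02 -4.300e-03
  2.000e-04] [-1.6  2.4  2.2 -1.7  2.2  0.6 -3.8  1.   2.6  1.5 -0.7 -0.5  8.  -0.2
 -4.9]
[0, 1, 2, 3, 4, 5, 8] [5.853e-01 4.115e-01 1.984e-01 2.825e-01 6.560e-02 4.310e-02 3.000e-04] [-0.3  0.  -0.2  0.1  0.1 -0.1  0.   0.   0.1  0.1 -0.   0.2 -0.   0.
 -0. ]
[0, 1, 2, 3, 4, 7, 8] [ 0.563   0.4001  0.1776  0.2783  0.0696  0.0053 -0.0045] [-1.9  3.   2.2 -2.3  2.8  0.7 -2.6  0.2  2.1  2.  -0.8 -0.7  7.9  0.4
 -4.4]
```

```bash
python3 - <<'E'
s=open('kin.py').read()
s=s.replace("a,b,h,L,dy=k","a,b,h,L,dy,ex=k").replace("Bm.apply([0,0,b])","Bm.apply([ex,0,b])").replace("K=fit().x","K=[.5853,.4115,.1984,.2825,.0657,.0431]")
open('kin.py','w').write(s)
E
python3 - <<'E'
from plan import *
s,p,R=cur();print(fk(s["q"],K)[0]-p);print(QT,c)
for b in (-.01,0,.05): print(ik(*prep(b),QT))
rows(QT,14,14)
E
```

```text
[-1.44475540e-04 -1.93885208e-06 -1.56010650e-04]
[-0.06874304  0.40578038  2.51640544  2.95409291  0.65629248 -1.51781018] 4.103913924885981e-30
(array([-0.03930911,  0.60233002,  2.39334579,  3.00378839,  0.72794435,
       -1.54472004]), np.float64(6.699858517900801e-23))
(array([-0.04198852,  0.58288808,  2.40877585,  3.00006858,  0.72402652,
       -1.54328972]), np.float64(1.588508582809705e-24))
(array([-0.05743111,  0.47728026,  2.47972772,  2.97565482,  0.69017344,
       -1.53121078]), np.float64(1.6860637122579764e-22))
[19. -4. 13.] [-0.2  6.5 -2.4] | p [0.528 0.174 0.288] step 24 6.9 dq 0.14
[36. -4. 23.] [-1.4 12.5 -4.2] | p [0.542 0.188 0.292] step 20 6.5 dq 0.14
[50. -1. 29.] [-3.6 18.1 -5.4] | p [0.555 0.196 0.295] step 16 6.1 dq 0.14
[60.  5. 33.] [-6.7 23.  -6.2] | p [0.567 0.198 0.295] step 12 5.8 dq 0.14
[66. 14. 34.] [-10.5  27.1  -6.4] | p [0.577 0.196 0.292] step 11 5.6 dq 0.14
[66. 26. 34.] [-15.   30.3  -6.2] | p [0.585 0.19  0.286] step 12 5.5 dq 0.14
[61. 40. 32.] [-20.   32.5  -5.5] | p [0.59  0.18  0.277] step 15 5.5 dq 0.14
[51. 55. 29.] [-25.3  33.7  -4.4] | p [0.592 0.167 0.264] step 18 5.5 dq 0.14
[35. 69. 26.] [-30.8  33.8  -3. ] | p [0.589 0.152 0.248] step 22 5.6 dq 0.14
[13. 84. 23.] [-36.2  32.9  -1.3] | p [0.581 0.135 0.23 ] step 26 5.7 dq 0.14
[-15.  96.  19.] [-41.6  30.9   0.7] | p [0.568 0.117 0.21 ] step 30 5.9 dq 0.14
[-47. 106.  16.] [-46.6  28.    2.8] | p [0.55  0.098 0.188] step 34 6.0 dq 0.14
[-83. 112.  12.] [-51.2  24.2   5.2] | p [0.527 0.081 0.166] step 37 6.2 dq 0.14
[-122.  115.    9.] [-55.2  19.6   7.7] | p [0.498 0.064 0.144] step 40 6.3 dq 0.14
```

Model now within 0.2 mm. Continue.

```bash
python3 -m crank '0 19 -4 13 0 6.5 -2.4; 0 36 -4 23 -1.4 12.5 -4.2; 0 50 -1 29 -3.6 18 -5.4; 0 60 5 33 -6.7 23 -6.2; 0 66 14 34 -10.5 27 -6.4'; python3 - <<'E'
from plan import *
rel(*prep());rows(QT,9,9)
E
```

```text
time: 2.6
eef_pos: [0.5775, 0.1965, 0.2923]
tcp_rot: [-0.363, 0.792, 0.212, 0.443]
force: [-0.1, 0.1, 0.3]
finger_gap: 0.0002
t2.60 q [-0.201  0.363  2.142  1.692  1.042 -0.465] p [0.5775 0.1965 0.2923] F [-0.1  0.1  0.3] gap 0.0002
box [-85.1 126.  292.3] down 20.1 yaw 49.7 ytool [ 0.657 -0.646 -0.388]
rel mm [-170.1   91.3  -93.7] deg [-45.84  -9.01   2.  ]
[-1. 12.  1.] [-4.6  3.  -0.6] | p [0.585 0.19  0.286] step 12 5.5 dq 0.14
[-7. 25. -0.] [-9.6  4.9 -0.9] | p [0.59  0.18  0.277] step 15 5.4 dq 0.14
[-18.  39.  -5.] [-15.    5.8  -1. ] | p [0.591 0.167 0.264] step 18 5.5 dq 0.14
[-33.  53. -13.] [-20.6   5.7  -1. ] | p [0.588 0.152 0.248] step 22 5.5 dq 0.14
[-53.  66. -24.] [-26.1   4.6  -0.8] | p [0.581 0.135 0.23 ] step 26 5.7 dq 0.14
[-77.  77. -38.] [-31.6   2.5  -0.4] | p [0.568 0.117 0.209] step 30 5.8 dq 0.14
[-105.   86.  -54.] [-36.7  -0.6   0.2] | p [0.55  0.098 0.188] step 34 6.0 dq 0.14
[-136.   91.  -73.] [-41.5  -4.4   1. ] | p [0.526 0.081 0.165] step 37 6.2 dq 0.14
[-170.   91.  -94.] [-45.8  -9.    2. ] | p [0.498 0.064 0.144] step 40 6.3 dq 0.14
```

```bash
python3 -m crank '0 -1 12 1 -4.6 3 -0.6; 0 -7 25 0 -9.6 4.9 -0.9; 0 -18 39 -5 -15 5.8 -1; 0 -33 53 -13 -20.6 5.7 -1; 0 -52 66 -26 -26 4.6 -0.8'; python3 - <<'E'
from plan import *
rel(*prep());rows(QT,5,5)
E
```

```text
time: 3.1
eef_pos: [0.5793, 0.1328, 0.2301]
tcp_rot: [-0.179, 0.834, 0.097, 0.512]
force: [0.4, -0.2, 0.5]
finger_gap: 0.0002
t3.10 q [-0.132  0.384  2.353  2.389  0.827 -1.05 ] p [0.5793 0.1328 0.2301] F [ 0.4 -0.2  0.5] gap 0.0002
box [-88.5  62.3 230.1] down 24.2 yaw 21.3 ytool [ 0.345 -0.917 -0.2  ]
rel mm [-112.5   52.5  -58.6] deg [-19.69 -13.47  -1.13]
[-19.  13.  -7.] [-4.3 -1.6 -0.2] | p [0.57  0.119 0.214] step 24 4.6 dq 0.11
[-39.  25. -16.] [-8.5 -3.8 -0.5] | p [0.557 0.105 0.197] step 26 4.7 dq 0.11
[-62.  35. -28.] [-12.5  -6.6  -0.7] | p [0.54  0.091 0.179] step 28 4.8 dq 0.11
[-87.  45. -42.] [-16.2  -9.8  -0.9] | p [0.521 0.077 0.161] step 30 4.9 dq 0.11
[-112.   53.  -59.] [-19.7 -13.5  -1.1] | p [0.498 0.064 0.144] step 32 5.0 dq 0.11
```

```bash
python3 -m crank '0 -15 13 -20 -4.3 -1.6 -0.2; 0 -37 25 -37 -8.5 -3.8 -0.5; 0 -61 35 -49 -12.5 -6.6 -0.7; 0 -87 45 -56 -16.2 -9.8 -0.9; 0 -112 53 -59 -19.7 -13.5 -1.1'; python3 - <<'E'
from plan import *
rel(*prep(0))
from bench import cams
for n in("side","top"):
    c=cams.camera(n);np.savez(f"{n}1.npz",**c)
    if n=="top": crop(c,190,110,310,200,6,"pics/t2.png")
    else: crop(c,185,140,305,250,6,"pics/s2.png")
E
```

```text
time: 3.6
eef_pos: [0.497, 0.0624, 0.1433]
tcp_rot: [-0.016, 0.906, 0.035, 0.421]
force: [0.0, -0.1, -0.1]
finger_gap: -0.0002
t3.60 q [-0.071  0.405  2.518  2.956  0.653 -1.521] p [0.497  0.0624 0.1433] F [ 0.  -0.1 -0.1] gap -0.0002
box [-176.2   -1.3  143.3] down 40.2 yaw -0.2 ytool [ 0.077 -0.997  0.002]
rel mm [ 1.2 -1.5 80.8] deg [ 0.18  0.21 -0.03]
```

View pics/t2.png

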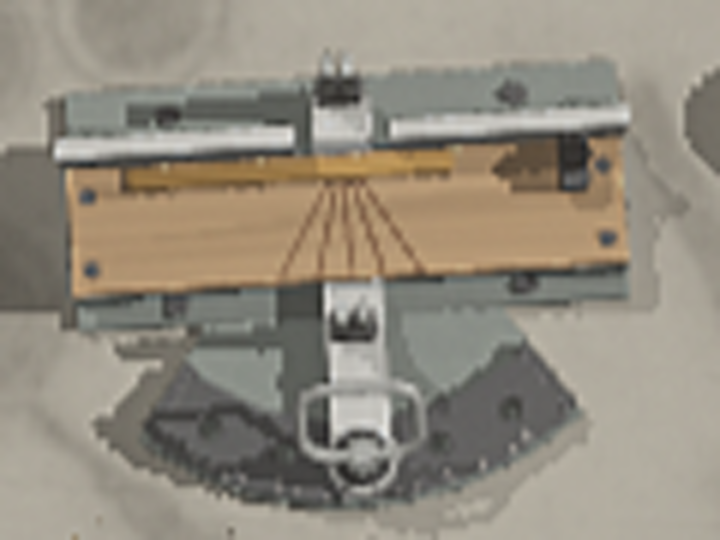

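View pics/s2.png

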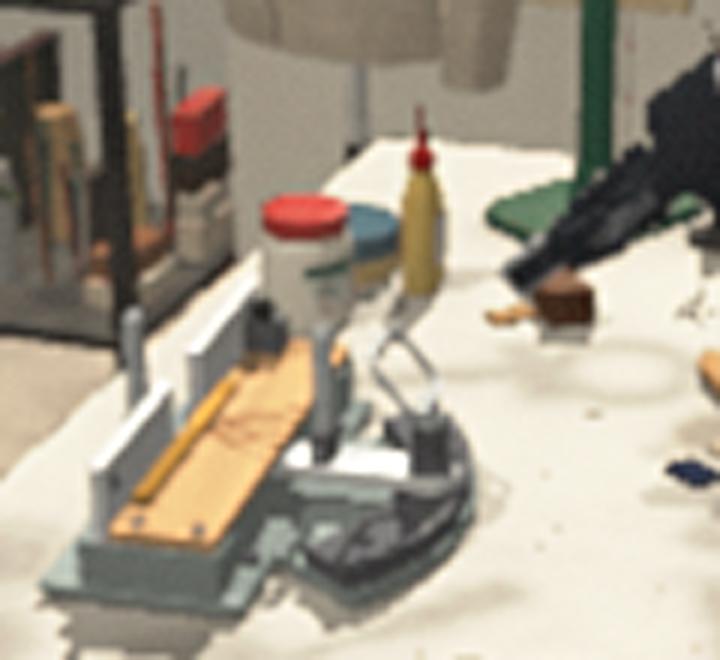

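```bash
python3 -m crank '0 -3 -1 5 0 0 0; 0 -6 -1.5 15 0 0 0; 0 -7 -1.5 28 0 0 0; 0 -7 -1.5 40 0 0 0; 0 -7 -1.5 50 0 0 0'; python3 - <<'E'
from plan import *
rel(*prep(0))
from bench import cams
for n in("side","top"):
    c=cams.camera(n);np.savez(f"{n}2.npz",**c)
    if n=="top": crop(c,200,130,300,210,8,"pics/t3.png")
    else: crop(c,215,165,290,225,10,"pics/s3.png")
E
```

```text
time: 4.2
eef_pos: [0.5319, 0.0678, 0.1049]
tcp_rot: [-0.017, 0.906, 0.036, 0.421]
force: [0.6, 0.2, 0.2]
finger_gap: 0.0003
t4.20 q [-0.049  0.54   2.467  2.993  0.737 -1.544] p [0.5319 0.0678 0.1049] F [0.6 0.2 0.2] gap 0.0003
box [-141.     1.3  104.9] down 40.2 yaw 0.0 ytool [ 0.08  -0.997 -0.001]
rel mm [ 7.8  1.3 29.1] deg [-0.03  0.16 -0.02]
```

View pics/t3.png

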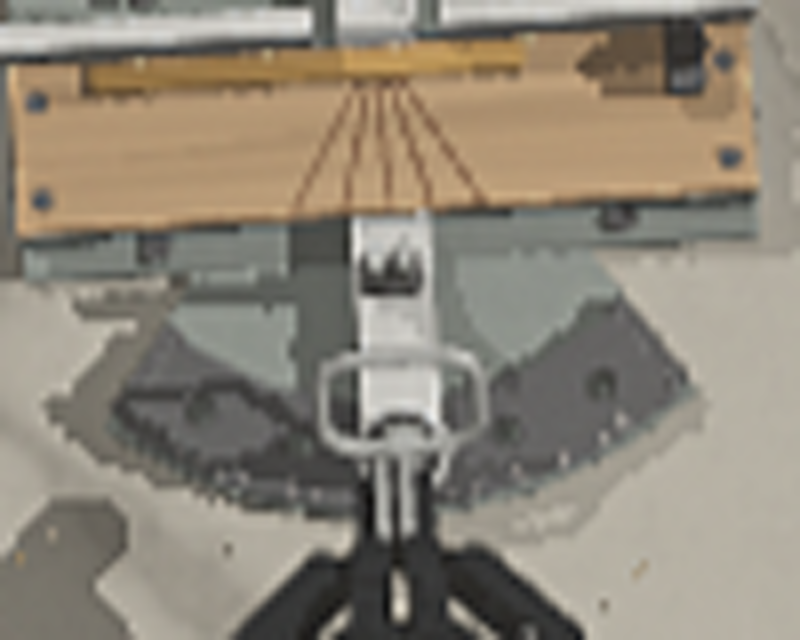

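View pics/s3.png

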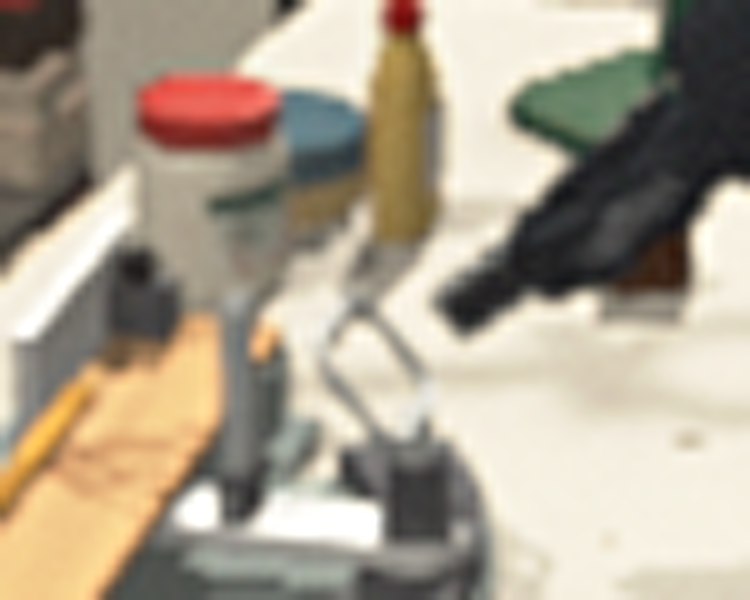

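```bash
python3 - <<'E'
from plan import *
s,p,R=cur()
t=dict(np.load("top2.npz"));d=dict(np.load("side2.npz"))
a=proj(t,p);b=proj(d,p);print("top",(a-[200,130]+.5)*8-.5,"side",(b-[215,165]+.5)*10-.5)
c=PIV+boxR().apply([-.135,0,.098])
for nm,q in(("ctr",[-.135,0,.098]),("bar",[-.122,0,.113]),("bot",[-.148,0,.083])):
    c=PIV+boxR().apply(q);print(nm,c,(proj(t,c)-[200,130]+.5)*8-.5,(proj(d,c)-[215,165]+.5)*10-.5)
E
```

```text
top [394.71828991 415.6910308 ] side [392.7827757  355.68976953]
ctr [0.53793485 0.06697315 0.098     ] [397.60210745 399.45627051] [377.20286136 369.84898462]
bar [0.55089298 0.06801573 0.113     ] [395.15252949 360.31506505] [340.53097852 327.114374  ]
bot [0.52497673 0.06593056 0.083     ] [400.00035655 437.77730444] [413.71826811 412.40124996]
```

```bash
python3 - <<'E'
from plan import *
s,p,R=cur()
for n in("top","side"):
    t=dict(np.load(n+"2.npz"));out=[]
    for v in range(384):
        for u in range(512):
            z=t["z_map"][v,u]
            if z>0:
                x=pt(t,u,v);l=R.inv().apply(x-p)*1000
                if abs(l[0])<25 and abs(l[1])<25 and -90<l[2]<15: out.append(np.r_[u,v,l])
    o=np.array(out); print(n,len(o)); o=o[np.argsort(-o[:,4])]
    print(o[:45].round(0).astype(int).tolist())
E
```

```text
top 276
[[257, 183, -22, 23, 13], [257, 184, -25, 23, 12], [248, 173, 24, -1, 10], [241, 174, 22, -21, 10], [244, 185, -24, -15, 10], [246, 174, 21, -7, 10], [256, 173, 23, 21, 10], [254, 184, -22, 14, 10], [243, 174, 22, -15, 10], [248, 184, -20, -3, 10], [257, 174, 19, 24, 9], [252, 184, -21, 8, 9], [252, 173, 25, 10, 9], [241, 183, -14, -23, 9], [245, 174, 22, -10, 9], [243, 184, -18, -17, 9], [253, 174, 21, 13, 8], [257, 173, 24, 24, 8], [255, 173, 25, 18, 8], [255, 174, 21, 18, 8], [253, 185, -24, 11, 8], [249, 174, 22, 2, 8], [240, 176, 16, -24, 8], [251, 184, -19, 5, 8], [242, 174, 24, -18, 8], [252, 174, 22, 10, 8], [253, 184, -19, 11, 8], [249, 184, -18, 0, 8], [240, 175, 21, -24, 8], [246, 185, -22, -9, 7], [248, 175, 19, -1, 7], [254, 185, -24, 14, 7], [251, 174, 23, 7, 7], [248, 174, 23, -1, 7], [240, 177, 13, -24, 7], [250, 184, -18, 3, 7], [254, 174, 23, 16, 7], [249, 185, -22, 0, 7], [247, 175, 20, -4, 7], [243, 185, -20, -18, 7], [247, 185, -21, -6, 6], [256, 184, -19, 20, 6], [250, 174, 24, 4, 6], [240, 179, 6, -25, 6], [255, 184, -18, 17, 6]]
side 108
[[256, 205, -2
[... 389 characters left out ...]
 21, 1, 10], [255, 208, -23, -12, 10], [256, 207, -24, -3, 9], [253, 198, 4, 24, 9], [250, 195, 19, 21, 9], [247, 197, 24, -7, 9], [255, 209, -24, -19, 9], [256, 206, -21, 0, 8], [248, 196, 24, 1, 8], [257, 206, -23, -3, 4], [259, 198, -4, -4, -23], [257, 196, 6, -6, -23], [260, 199, -8, -5, -24], [258, 197, 2, -7, -24], [259, 197, -1, -5, -26], [257, 195, 10, -8, -26], [261, 199, -10, -7, -27], [258, 196, 5, -11, -28], [260, 198, -5, -10, -28], [258, 195, 8, -10, -30], [258, 193, 12, 0, -30], [258, 194, 10, -5, -30], [260, 197, -1, -12, -32], [259, 196, 4, -15, -33], [262, 198, -9, -7, -33], [261, 198, -6, -15, -34], [259, 194, 8, -8, -34], [259, 195, 7, -14, -35], [261, 197, -3, -12, -35]]
```

```bash
python3 - <<'E'
from plan import *
s,p,R=cur()
for n in("top","side"):
    t=dict(np.load(n+"2.npz"));out=[]
    for v in range(384):
        for u in range(512):
            z=t["z_map"][v,u]
            if z>0:
                x=pt(t,u,v);l=R.inv().apply(x-p)*1000
                if abs(l[0])<15 and abs(l[1])<18 and -90<l[2]<5: out.append(np.r_[u,v,l])
    o=np.array(out); print(n,len(o)); o=o[np.argsort(-o[:,4])]
    print(o[:40].round(0).astype(int).tolist())
    t0=dict(np.load(n+"0.npz"))
    if n=="top": print((t["z_map"][176:200,240:258]*1000-1300).round().astype(int))
crop(dict(np.load("top2.npz")),232,165,272,200,18,"pics/t4.png")
E
```

```text
top 151
[[249, 187, 10, 0, -30], [248, 187, 10, -3, -30], [250, 187, 10, 2, -31], [247, 187, 12, -6, -32], [247, 188, 10, -6, -34], [248, 188, 10, -3, -34], [246, 189, 6, -9, -34], [250, 188, 12, 2, -36], [252, 189, 8, 8, -36], [245, 189, 10, -12, -37], [249, 188, 13, 0, -37], [249, 189, 10, -1, -38], [252, 190, 6, 8, -38], [248, 189, 11, -3, -38], [251, 188, 14, 5, -38], [252, 191, 2, 7, -39], [253, 189, 10, 10, -39], [247, 189, 12, -6, -39], [251, 189, 12, 5, -40], [246, 190, 9, -9, -40], [244, 190, 9, -15, -40], [245, 190, 10, -12, -41], [253, 190, 10, 10, -42], [247, 191, 7, -6, -42], [250, 189, 15, 2, -42], [253, 191, 7, 10, -43], [246, 191, 8, -9, -43], [250, 191, 8, 2, -43], [249, 191, 8, -1, -43], [250, 190, 12, 2, -44], [247, 190, 13, -6, -44], [245, 191, 9, -12, -44], [251, 190, 12, 5, -44], [245, 192, 6, -12, -44], [244, 191, 10, -15, -44], [246, 192, 6, -9, -44], [248, 191, 11, -4, -45], [249, 190, 14, -1, -45], [244, 192, 8, -15, -46], [253, 192, 6, 10, -46]]
[[   70    63   164   173   169   140   146   144   146   151   145   143
    144   143   144   169   171   172]

[... 2915 characters left out ...]
97, -1, -12, -32], [259, 196, 4, -15, -33], [262, 198, -9, -7, -33], [261, 198, -6, -15, -34], [259, 194, 8, -8, -34], [259, 195, 7, -14, -35], [261, 197, -3, -12, -35], [260, 196, 2, -14, -35], [261, 196, -1, -11, -37], [263, 197, -9, -6, -38], [259, 193, 12, -10, -38], [260, 195, 5, -16, -39], [261, 195, 3, -15, -41], [260, 194, 8, -16, -41], [260, 192, 12, -6, -41], [260, 193, 10, -12, -42], [262, 196, -2, -17, -43], [261, 193, 8, -10, -44], [261, 191, 12, 0, -44], [263, 196, -4, -14, -44], [262, 195, 1, -15, -44], [261, 194, 6, -17, -44], [261, 192, 10, -7, -45], [264, 197, -9, -15, -45], [265, 196, -10, -6, -46], [263, 195, -1, -14, -46], [262, 194, 4, -15, -47], [262, 190, 12, 5, -47]]
```

View pics/t4.png

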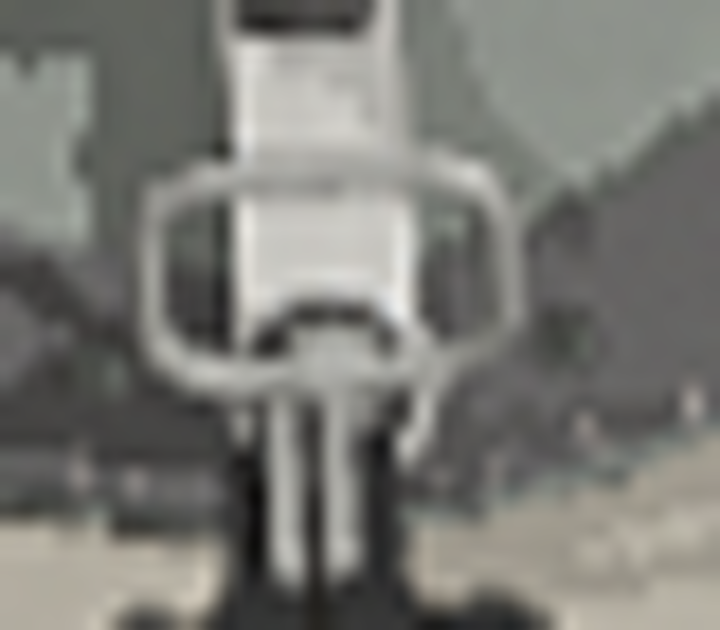

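```bash
python3 - <<'E'
from plan import *
s,p,R=cur()
import sys
from bench import cams
np.savez("side3.npz",**cams.camera("side"));
for n,P in(("side1",np.array([.497,.0624,.1433])),("top1",np.array([.497,.0624,.1433])),("side3",p)):
    t=dict(np.load(n+".npz"));out=[]
    for v in range(384):
        for u in range(512):
            z=t["z_map"][v,u]
            if z>0:
                x=pt(t,u,v);l=R.inv().apply(x-P)*1000
                if abs(l[0])<15 and abs(l[1])<18 and -90<l[2]<5: out.append(np.r_[u,v,l])
    o=np.array(out); print(n,len(o)); o=o[np.argsort(-o[:,4])]
    print(o[:10].round(0).astype(int).tolist())
E
```

```text
side1 74
[[270, 189, -7, -5, -24], [268, 187, 3, -10, -25], [269, 188, -2, -10, -25], [270, 188, -5, -5, -26], [267, 185, 11, -9, -27], [268, 186, 6, -9, -27], [271, 189, -9, -7, -28], [268, 185, 8, -6, -28], [269, 187, 2, -13, -29], [268, 184, 11, -5, -30]]
top1 179
[[250, 200, 7, -2, -30], [251, 200, 7, 1, -30], [248, 200, 10, -7, -31], [252, 200, 9, 4, -32], [247, 202, 3, -10, -33], [250, 201, 7, -2, -33], [246, 202, 4, -13, -34], [249, 200, 13, -4, -35], [252, 201, 9, 4, -35], [249, 201, 9, -5, -35]]
side3 73
[[257, 196, 6, -5, -22], [259, 198, -3, -10, -25], [258, 197, 3, -12, -26], [260, 199, -7, -10, -26], [258, 196, 5, -9, -27], [257, 195, 10, -11, -27], [258, 193, 11, 3, -28], [261, 199, -10, -9, -28], [260, 198, -5, -10, -29], [259, 197, 1, -12, -29]]
```

```bash
python3 -m crank '0 0 2 5 0 0 0; 0 0 2.5 12 0 0 0; 0 0 2.5 19 0 0 0; 0 0 2.5 26 0 0 0; 0 0 2.5 30 0 0 0'; python3 - <<'E'
from plan import *
rel(*prep(0))
from bench import cams
for n in("side","top"):
    c=cams.camera(n);np.savez(f"{n}4.npz",**c)
    if n=="top": crop(c,225,160,275,200,15,"pics/t5.png")
    else: crop(c,225,165,285,215,13,"pics/s5.png")
E
```

```text
time: 4.85
eef_pos: [0.5546, 0.0672, 0.085]
tcp_rot: [-0.017, 0.906, 0.036, 0.42]
force: [0.5, 0.7, -0.3]
finger_gap: 0.0003
t4.85 q [-0.047  0.601  2.423  2.998  0.752 -1.548] p [0.5546 0.0672 0.085 ] F [ 0.5  0.7 -0.3] gap 0.0003
box [-118.3   -1.1   85. ] down 40.2 yaw 0.0 ytool [ 0.08  -0.997 -0.   ]
rel mm [ 8.4 -1.1 -1.1] deg [-0.02  0.24 -0.02]
```

View pics/t5.png

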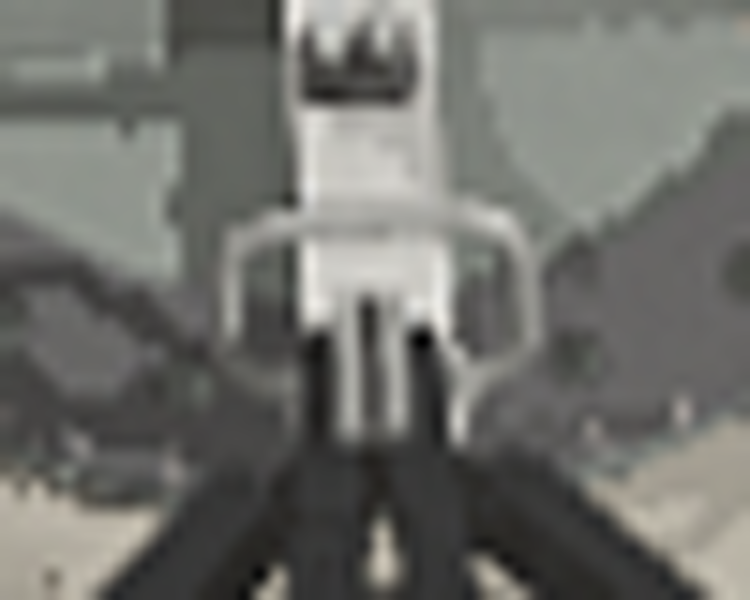

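View pics/s5.png

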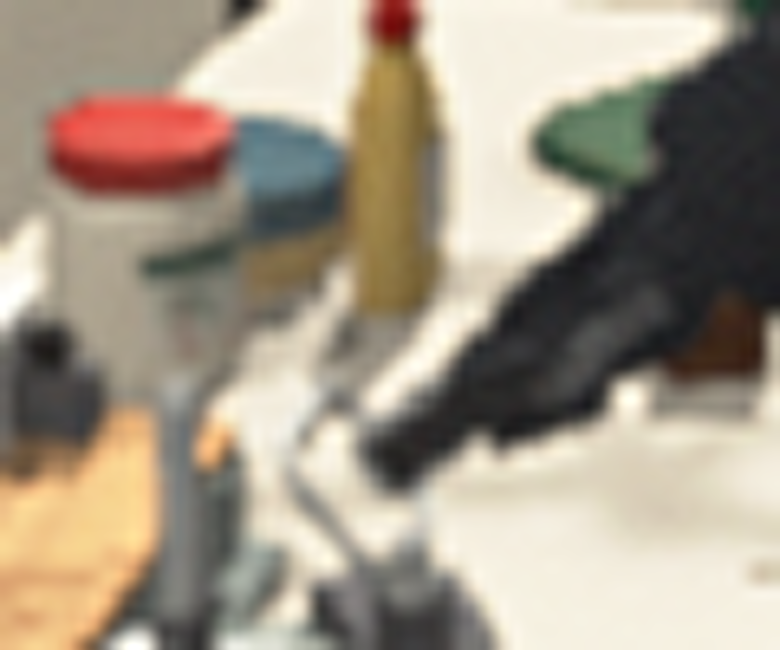

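```bash
python3 -m crank '0 0 0 4 0 0 0; 0 0 0.5 8 0 0 0; 0 0 1 12 0 0 0; 0 0 1 16 0 0 0; 0 0 1 16 0 0 0'; python3 - <<'E'
from plan import *
rel(*prep(0))
from bench import cams
for n in("side","top"):
    c=cams.camera(n);np.savez(f"{n}5.npz",**c)
    if n=="top": crop(c,225,160,275,200,15,"pics/t6.png")
    else: crop(c,225,165,285,215,13,"pics/s6.png")
E
```

```text
time: 5.45
eef_pos: [0.567, 0.0672, 0.0744]
tcp_rot: [-0.017, 0.907, 0.036, 0.42]
force: [1.1, 0.1, -0.1]
finger_gap: -0.0001
t5.45 q [-0.046  0.632  2.398  3.001  0.758 -1.55 ] p [0.567  0.0672 0.0744] F [ 1.1  0.1 -0.1] gap -0.0001
box [-106.    -2.1   74.4] down 40.3 yaw 0.0 ytool [ 0.08  -0.997 -0.   ]
rel mm [  8.6  -2.1 -17.3] deg [-0.02  0.27 -0.02]
```

View pics/t6.png

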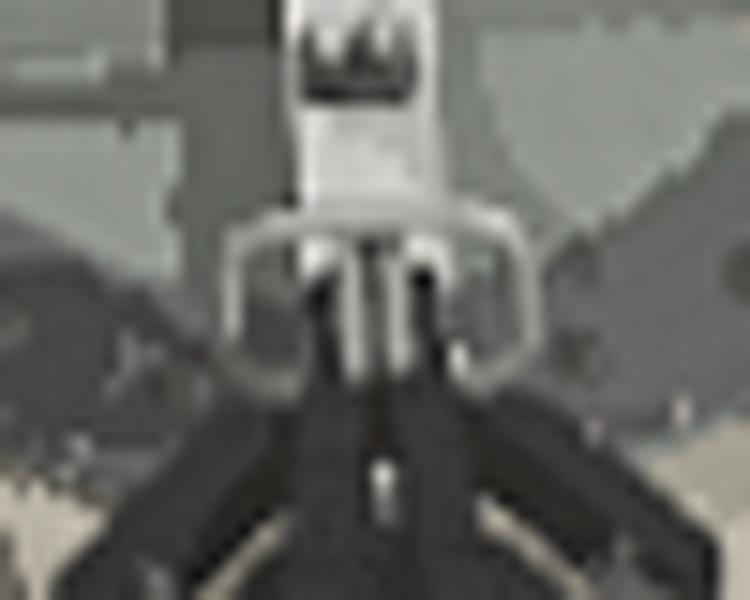

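View pics/s6.png

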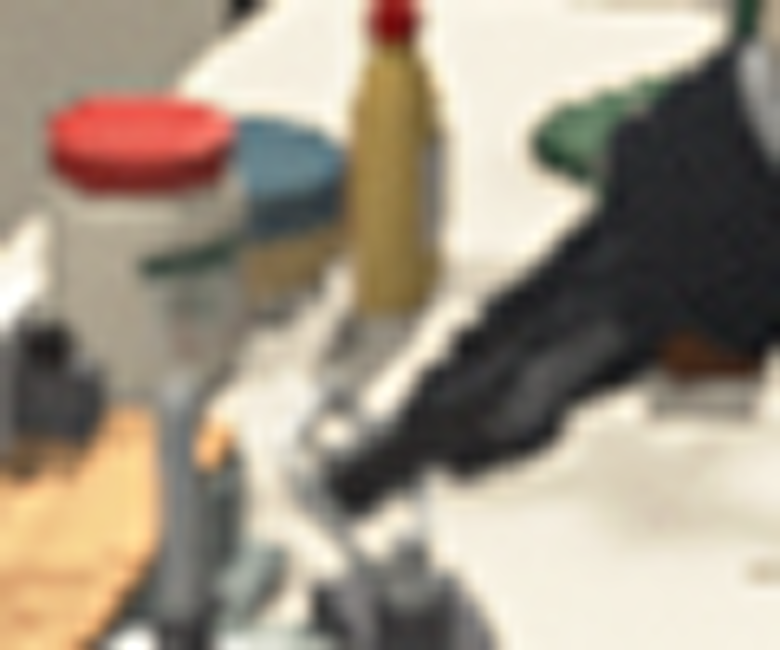

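```bash
python3 -m crank '0 0 0.5 3 0 0 0; 0 0 1 6 0 0 0; 0 0 1 9 0 0 0; 0 3 1 9 0 0 0; 0 5 1 9 0 0 0'; python3 - <<'E'
from plan import *
rel(*prep(0))
from bench import cams
for n in("side","top"):
    c=cams.camera(n);np.savez(f"{n}6.npz",**c)
    if n=="top": crop(c,225,160,275,200,15,"pics/t7.png")
    else: crop(c,225,165,285,215,13,"pics/s7.png")
E
```

```text
time: 6.05
eef_pos: [0.5769, 0.067, 0.0727]
tcp_rot: [-0.017, 0.907, 0.036, 0.42]
force: [0.2, 0.3, -0.0]
finger_gap: 0.0001
t6.05 q [-0.045  0.637  2.374  2.999  0.739 -1.546] p [0.5769 0.067  0.0727] F [ 0.2  0.3 -0. ] gap 0.0001
box [-96.2  -3.1  72.7] down 40.3 yaw 0.0 ytool [ 0.08  -0.997 -0.   ]
rel mm [  3.5  -3.1 -26. ] deg [-0.02  0.28 -0.01]
```

View pics/t7.png

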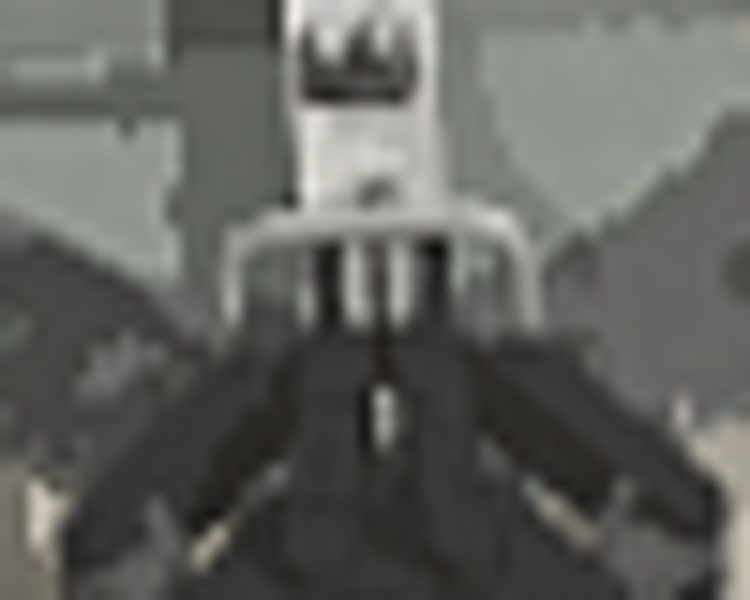

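View pics/s7.png

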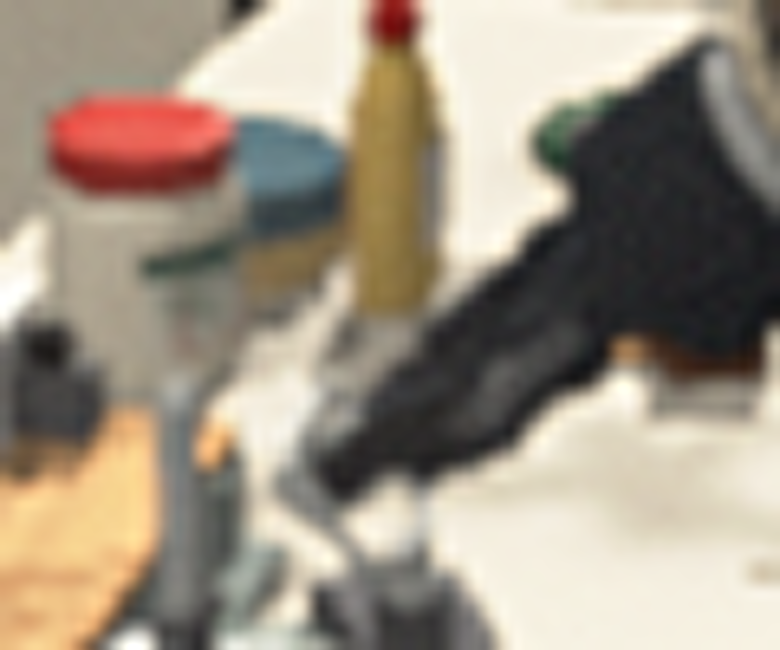

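```bash
python3 -m crank '0 1.5 0 -1.3 0 0 0; 0 3 0 -2.6 0 0 0; 0 4.6 0 -3.9 0 0 0; 0 6.1 0 -5.2 0 0 0; 0 7.6 0 -6.5 0 0 0'; python3 - <<'E'
from plan import *
rel(*prep(0))
E
```

```text
time: 6.65
eef_pos: [0.5763, 0.067, 0.0825]
tcp_rot: [-0.017, 0.907, 0.036, 0.419]
force: [-1.8, -0.6, -7.7]
finger_gap: -0.0001
t6.65 q [-0.045  0.609  2.371  2.994  0.707 -1.539] p [0.5763 0.067  0.0825] F [-1.8 -0.6 -7.7] gap -0.0001
box [-96.7  -3.   82.5] down 40.4 yaw 0.0 ytool [ 0.08  -0.997 -0.   ]
rel mm [ -3.7  -3.  -19.1] deg [-0.03  0.35 -0.01]
```

```bash
python3 -m crank '0 1.5 0 -1.3 0 0 0; 0 3 0 -2.6 0 0 0; 0 4.6 0 -3.9 0 0 0; 0 6.1 0 -5.2 0 0 0; 0 7.6 0 -6.5 0 0 0'; python3 - <<'E'
from plan import *
rel(*prep(0))
from bench import cams
for n in("side","top"):
    c=cams.camera(n);np.savez(f"{n}7.npz",**c)
    if n=="top": crop(c,225,160,275,200,15,"pics/t8.png")
    else: crop(c,225,165,285,215,13,"pics/s8.png")
E
```

```text
time: 7.15
eef_pos: [0.576, 0.067, 0.0925]
tcp_rot: [-0.017, 0.907, 0.036, 0.419]
force: [-1.3, -0.3, -10.1]
finger_gap: -0.0002
t7.15 q [-0.045  0.582  2.366  2.988  0.674 -1.531] p [0.576  0.067  0.0925] F [ -1.3  -0.3 -10.1] gap -0.0002
box [-97.1  -3.   92.5] down 40.4 yaw 0.0 ytool [ 0.08  -0.997 -0.001]
rel mm [-11.   -3.  -12.5] deg [-0.03  0.4  -0.02]
```

View pics/t8.png

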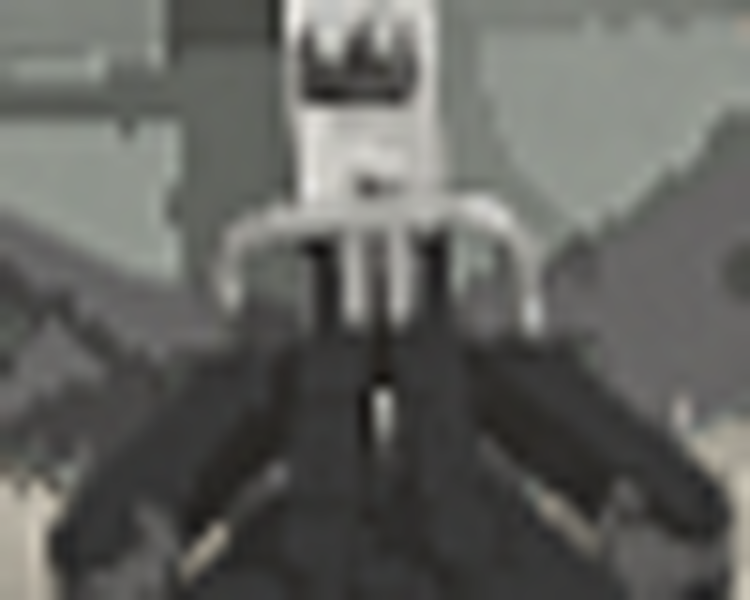

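View pics/s8.png

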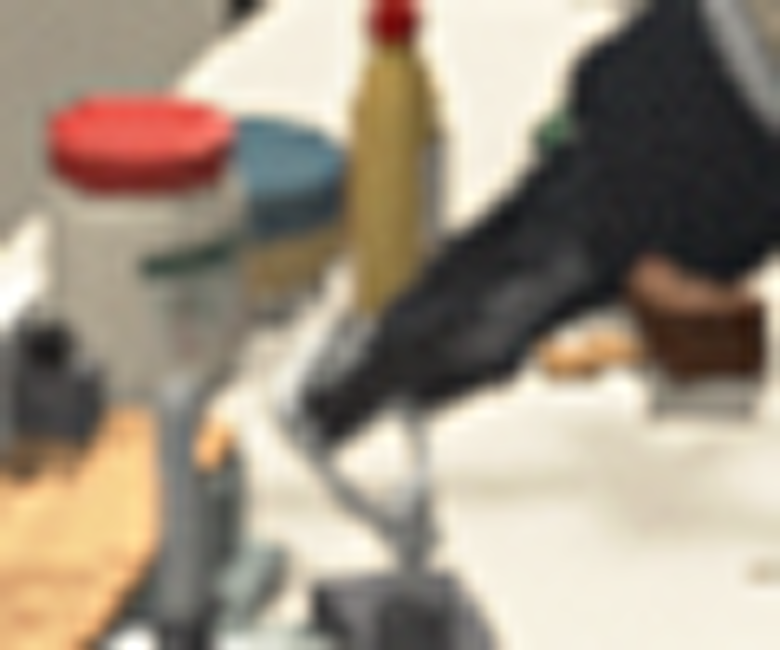

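```bash
cat > sw.py <<'E'
from plan import *
def sw(phis,dz=0,extra=0):
    s,p0,R0=cur();rel(*prep(0))
    for f in phis:
        Q=Ro.from_euler('z',-f,degrees=True); p=PIV+Q.apply(p0-PIV)+[0,0,dz];R=Q*R0
        print(f,np.round(R0.inv().apply(p-p0)*1000,1),np.round((R0.inv()*R).as_rotvec(degrees=True),1))
E
python3 - <<'E'
from sw import *
sw([1,2,3,4,5,6,12,15])
E
```

```text
t7.25 q [-0.045  0.581  2.366  2.988  0.674 -1.531] p [0.576  0.067  0.0926] F [-1.7 -1.  -9.6] gap -0.0005
box [-97.   -3.   92.6] down 40.4 yaw 0.0 ytool [ 0.08  -0.997 -0.   ]
rel mm [-11.2  -3.  -12.4] deg [-0.03  0.38 -0.01]
1 [-0.  -1.7 -0. ] [-0.8  0.   0.6]
2 [-0.  -3.4 -0. ] [-1.5  0.   1.3]
3 [-0.  -5.1 -0. ] [-2.3  0.   1.9]
4 [ 0.  -6.8  0. ] [-3.   0.   2.6]
5 [ 0.1 -8.5  0.1] [-3.8  0.   3.2]
6 [  0.1 -10.2   0.2] [-4.6  0.   3.9]
12 [  1.  -20.2   1.2] [-9.1  0.   7.8]
15 [  1.6 -25.2   1.9] [-11.4   0.    9.7]
```

```bash
python3 -m crank '0 0 -1.7 0 -0.8 0 0.6; 0 0 -3.4 0 -1.5 0 1.3; 0 0 -5.1 0 -2.3 0 1.9; 0 0 -6.8 0 -3 0 2.6; 0 0.1 -8.5 0.1 -3.8 0 3.2'; python3 - <<'E'
from sw import *
sw([1,2,3,4,5,6])
from bench import cams
c=cams.camera("top");np.savez("top8.npz",**c);crop(c,225,160,275,200,15,"pics/t9.png")
E
```

```text
time: 7.75
eef_pos: [0.5754, 0.0755, 0.0925]
tcp_rot: [0.001, 0.908, -0.003, 0.419]
force: [-1.0, -0.5, -10.1]
finger_gap: -0.0001
t7.75 q [ 0.031  0.582  2.358  3.188  0.665 -1.583] p [0.5754 0.0755 0.0925] F [ -1.   -0.5 -10.1] gap -0.0001
box [-96.9   5.5  92.5] down 40.4 yaw -5.0 ytool [-0.007 -1.    -0.   ]
rel mm [-10.7   6.9 -12.1] deg [ 3.82  0.4  -3.24]
1 [-0.  -1.7 -0. ] [-0.8  0.   0.6]
2 [-0.  -3.4 -0. ] [-1.5  0.   1.3]
3 [-0.  -5.1 -0. ] [-2.3  0.   1.9]
4 [ 0.  -6.8  0. ] [-3.   0.   2.6]
5 [ 0.1 -8.5  0.1] [-3.8  0.   3.2]
6 [  0.1 -10.2   0.2] [-4.6  0.   3.9]
```

View pics/t9.png

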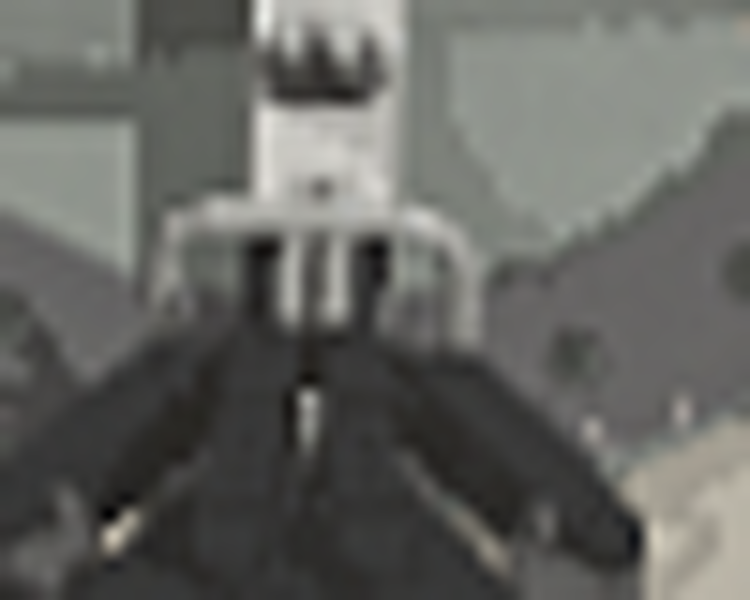

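```bash
python3 -m crank '0 0 -1.7 0 -0.8 0 0.6; 0 0 -3.4 0 -1.5 0 1.3; 0 0 -5.1 0 -2.3 0 1.9; 0 0 -6.8 0 -3 0 2.6; 0 0.1 -8.5 0.1 -3.8 0 3.2' && python3 -m crank '0 0 -1.7 0 -0.8 0 0.6; 0 0 -3.4 0 -1.5 0 1.3; 0 0 -5.1 0 -2.3 0 1.9; 0 0 -6.1 0 -2.7 0 2.3; 0 0 -6.1 0 -2.7 0 2.3'; python3 - <<'E'
from sw import *
sw([.5,1,2])
from bench import cams
for n in("side","top"):
    c=cams.camera(n);np.savez(f"{n}9.npz",**c)
    if n=="top": crop(c,205,145,275,200,11,"pics/t10.png")
    else: crop(c,225,165,285,215,13,"pics/s10.png")
E
```

```text
time: 8.3
eef_pos: [0.5756, 0.0843, 0.0924]
tcp_rot: [0.02, 0.907, -0.043, 0.419]
force: [0.3, 0.6, -9.4]
finger_gap: -0.0001
time: 8.8
eef_pos: [0.5763, 0.0907, 0.0924]
tcp_rot: [0.033, 0.905, -0.071, 0.418]
force: [0.0, 0.7, -10.4]
finger_gap: 0.0001
t8.80 q [ 0.157  0.588  2.32   3.542  0.646 -1.69 ] p [0.5763 0.0907 0.0924] F [  0.    0.7 -10.4] gap 0.0001
box [-94.9  20.5  92.4] down 40.4 yaw -13.6 ytool [-0.156 -0.988  0.   ]
rel mm [ -8.9  24.4 -10.1] deg [10.37  0.4  -8.73]
0.5 [-0.  -0.8 -0. ] [-0.4 -0.   0.3]
1 [-0.  -1.7 -0. ] [-0.8 -0.   0.6]
2 [-0.  -3.4 -0. ] [-1.5 -0.   1.3]
```

View pics/t10.png

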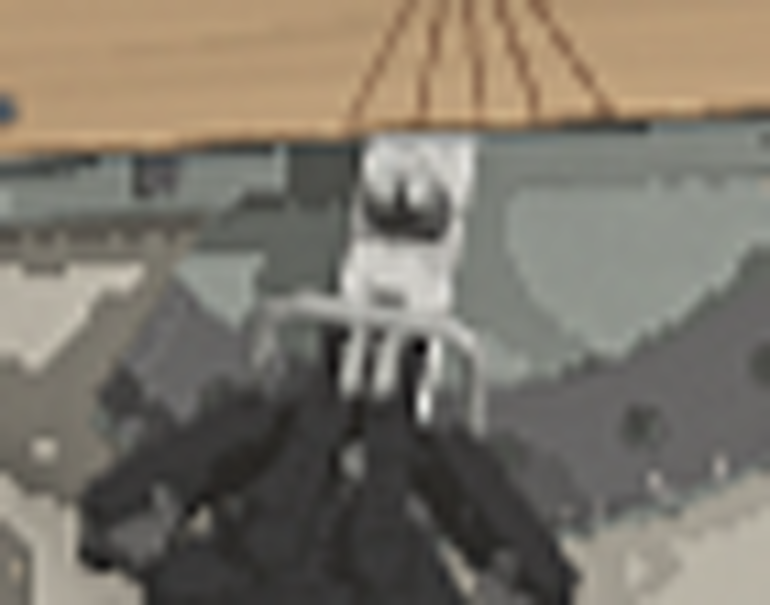

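View pics/s10.png

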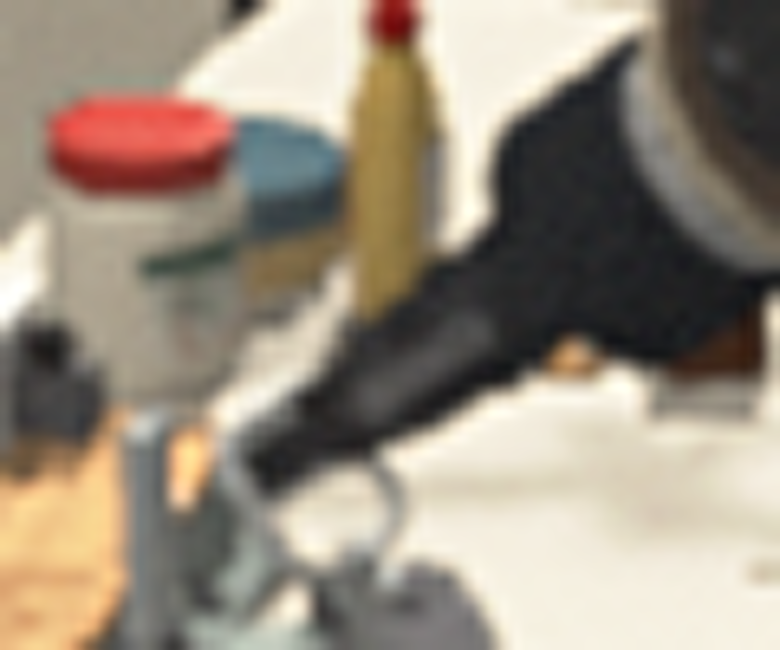

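```bash
cat > ang.py <<'E'
from plan import *
def cloud(n,zlo,zhi):
    t=dict(np.load(n));v,u=np.mgrid[140:215,200:300]
    pts=[]
    for a,b in zip(u.ravel(),v.ravel()):
        if t["z_map"][b,a]>0:
            x=boxR().inv().apply(pt(t,a,b)-PIV)
            if zlo<x[2]<zhi: pts.append(np.r_[a,b,x*1000])
    return np.array(pts)
if __name__=="__main__":
    for n,lo in(("top0.npz",.108),("top9.npz",.122)):
        P=cloud(n,lo,.16);P=P[(P[:,2]>-128)&(P[:,2]<-60)&(abs(P[:,3])<80)]
        print(n,P.round(0).astype(int)[:,:].tolist())
E
python3 ang.py
```

```text
top0.npz [[246, 160, -81, 6, 118], [247, 160, -82, 3, 124], [249, 160, -81, -2, 115], [250, 160, -82, -5, 122], [246, 161, -84, 6, 117], [247, 161, -84, 3, 122], [249, 161, -85, -2, 122], [250, 161, -84, -5, 118], [246, 162, -87, 6, 118], [247, 162, -87, 4, 121], [249, 162, -87, -2, 120], [250, 162, -88, -5, 126], [246, 163, -89, 6, 119], [247, 163, -90, 4, 120], [250, 163, -89, -5, 113], [247, 173, -118, 5, 118], [248, 173, -117, 2, 113], [249, 173, -118, 0, 118], [250, 173, -118, -3, 117], [251, 173, -118, -6, 114], [252, 173, -118, -9, 121], [253, 173, -118, -12, 117], [254, 173, -118, -14, 113], [255, 173, -119, -17, 119], [256, 173, -119, -20, 115], [257, 173, -119, -23, 111], [241, 174, -119, 22, 113], [242, 174, -120, 19, 117], [243, 174, -120, 17, 120], [244, 174, -120, 14, 116], [245, 174, -120, 11, 120], [246, 174, -120, 8, 112], [247, 174, -121, 5, 122], [248, 174, -120, 3, 118], [249, 174, -121, 0, 117], [250, 174, -121, -3, 119], [251, 174, -121, -6, 114], [252, 174, -121, -9, 119], [253, 174, -121, -11, 115], [254, 174, -121, -14, 119], [255, 174, -122, -17, 125], [256,
[... 2213 characters left out ...]
25], [237, 175, -123, 33, 135], [238, 175, -123, 30, 132], [239, 175, -123, 28, 130], [240, 175, -123, 25, 132], [241, 175, -123, 22, 130], [242, 175, -123, 19, 125], [243, 175, -123, 17, 124], [244, 175, -124, 14, 133], [245, 175, -124, 11, 133], [246, 175, -124, 8, 126], [247, 175, -124, 5, 132], [248, 175, -124, 3, 129], [234, 176, -125, 42, 131], [235, 176, -125, 39, 132], [236, 176, -126, 36, 139], [237, 176, -125, 33, 134], [238, 176, -126, 30, 133], [239, 176, -126, 28, 133], [240, 176, -126, 25, 133], [241, 176, -125, 22, 123], [243, 176, -126, 17, 129], [246, 176, -126, 8, 126], [247, 176, -127, 5, 133], [248, 176, -127, 3, 133], [234, 177, -128, 42, 131], [235, 177, -128, 39, 130]]
```

```bash
python3 -m crank '0 0 -0.8 0 -0.4 0 0.3; 0 0 -1.5 0 -0.7 0 0.6; 0 0 -2.2 0 -1 0 0.8; 0 0 -2.2 0 -1 0 0.8; 0 0 -2.2 0 -1 0 0.8'; python3 - <<'E'
from sw import *
from ang import cloud
from scipy.spatial import cKDTree
from bench import cams
sw([.5])
np.savez("top10.npz",**cams.camera("top"))
def ring(n,lo,hi):
    P=cloud(n,lo,hi);return P[(P[:,2]>-170)&(P[:,2]<-60)&(abs(P[:,3])<90)][:,2:4]
# posts+ring silhouette: match z>~.1 points in plan
A=ring("top0.npz",.100,.16)
for n in("top8.npz","top9.npz","top10.npz"):
    B=ring(n,.117,.16); T=cKDTree(B); best=[]
    for f in np.arange(0,20,.25):
        q=Ro.from_euler('z',-f,degrees=True).apply(np.c_[A,0*A[:,0]])[:,:2]
        m=A[:,0]>-124
        d,_=T.query(q[m]); best.append((np.mean(np.minimum(d,6)),f))
    print(n,sorted(best)[:4])
E
```

```text
time: 9.4
eef_pos: [0.5766, 0.0927, 0.0924]
tcp_rot: [0.038, 0.904, -0.081, 0.418]
force: [-1.3, 0.8, -10.1]
finger_gap: 0.0002
t9.40 q [ 0.174  0.589  2.312  3.596  0.643 -1.71 ] p [0.5766 0.0927 0.0924] F [ -1.3   0.8 -10.1] gap 0.0002
box [-94.4  22.6  92.4] down 40.4 yaw -14.9 ytool [-0.177 -0.984  0.001]
rel mm [-8.5 26.8 -9.6] deg [11.35  0.41 -9.51]
0.5 [-0.  -0.8 -0. ] [-0.4 -0.   0.3]
top8.npz [(np.float64(0.9855683791678518), np.float64(4.0)), (np.float64(0.9896375638518861), np.float64(5.25)), (np.float64(0.9937651125718214), np.float64(3.75)), (np.float64(1.0802814976837), np.float64(5.0))]
top9.npz [(np.float64(0.9241273082586775), np.float64(13.25)), (np.float64(0.9362350156528124), np.float64(13.0)), (np.float64(1.109623063565082), np.float64(13.5)), (np.float64(1.1286872649012432), np.float64(14.5))]
top10.npz [(np.float64(1.0217278638966274), np.float64(14.5)), (np.float64(1.085367658488375), np.float64(14.75)), (np.float64(1.1413866909235375), np.float64(14.25)), (np.float64(1.1716981561499513), np.float64(15.75))]
```

```bash
python3 -m crank '0 -1.5 -0.5 1.3 0 0 0; 0 -3 -0.5 2.6 0 0 0; 0 -4.6 -0.5 3.9 0 0 0; 0 -6.1 -0.5 5.2 0 0 0; 0 -7.6 -0.5 6.5 0 0 0'; python3 - <<'E'
from sw import *
sw([.5])
E
```

```text
time: 9.95
eef_pos: [0.5768, 0.0932, 0.0823]
tcp_rot: [0.038, 0.904, -0.081, 0.418]
force: [-1.6, 0.5, -6.7]
finger_gap: 0.0
t9.95 q [ 0.175  0.615  2.316  3.58   0.671 -1.69 ] p [0.5768 0.0932 0.0823] F [-1.6  0.5 -6.7] gap 0.0
box [-94.2  23.   82.3] down 40.4 yaw -14.9 ytool [-0.177 -0.984  0.001]
rel mm [ -0.9  27.2 -16.2] deg [11.35  0.39 -9.51]
0.5 [-0.  -0.8 -0. ] [-0.4 -0.   0.3]
```

```bash
python3 -m crank '0 -1.5 0 1.3 0 0 0; 0 -3 0 2.6 0 0 0; 0 -4.6 0 3.9 0 0 0; 0 -6.1 0 5.2 0 0 0; 0 -8.5 0 7.2 0 0 0'; python3 - <<'E'
from sw import *
sw([.5])
from bench import cams
for n in("side","top"):
    c=cams.camera(n);np.savez(f"{n}11.npz",**c)
    if n=="top": crop(c,205,145,275,200,11,"pics/t11.png")
    else: crop(c,225,165,285,215,13,"pics/s11.png")
E
```

```text
time: 10.45
eef_pos: [0.5776, 0.0932, 0.0719]
tcp_rot: [0.038, 0.904, -0.081, 0.419]
force: [0.8, -0.0, 0.6]
finger_gap: 0.0001
t10.45 q [ 0.175  0.643  2.319  3.563  0.703 -1.667] p [0.5776 0.0932 0.0719] F [ 0.8 -0.   0.6] gap 0.0001
box [-93.4  22.9  71.9] down 40.2 yaw -14.8 ytool [-0.177 -0.984  0.001]
rel mm [  6.5  27.4 -23.6] deg [11.35  0.22 -9.52]
0.5 [-0.  -0.8 -0. ] [-0.4 -0.   0.3]
```

View pics/s11.png

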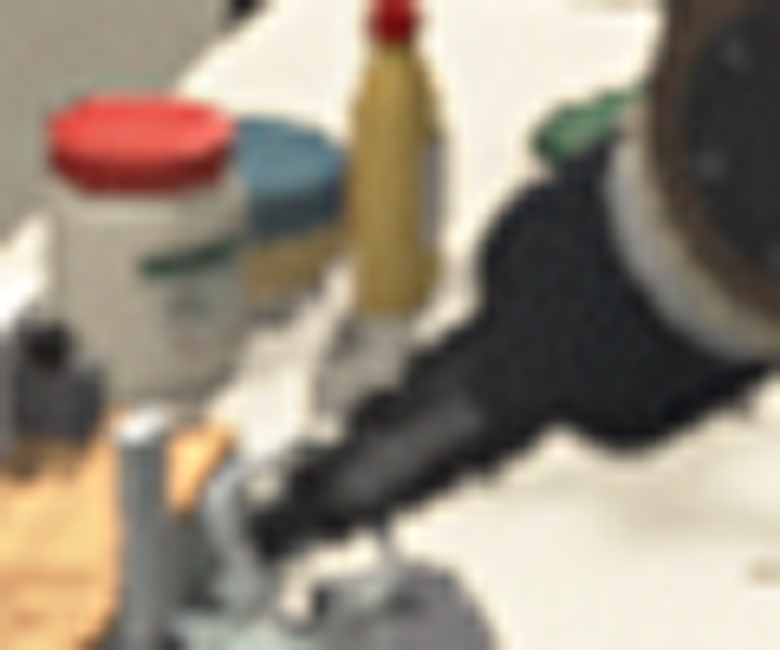

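View pics/t11.png

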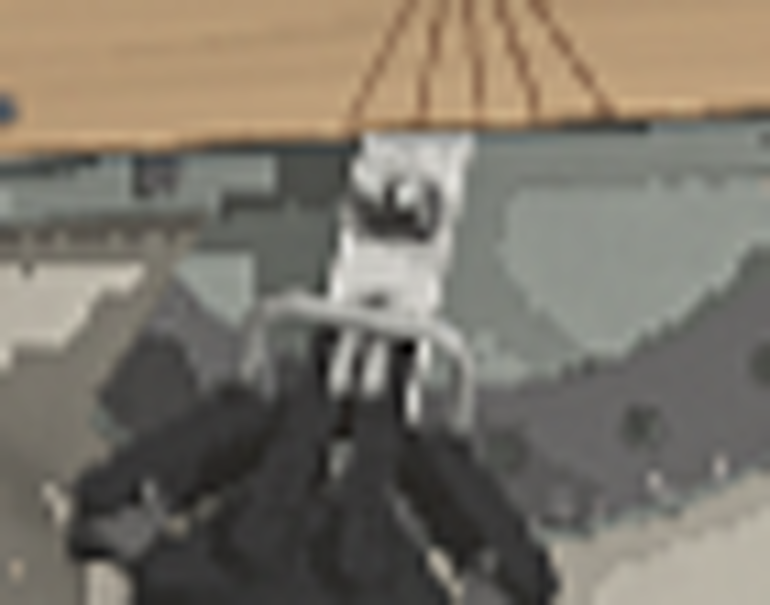

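```bash
python3 -m crank '0 -2 0 -1 0 0 0; 0 -2 0 -8 0 0 0; 0 -2 0 -16 0 0 0; 0 -2 0 -26 0 0 0; 0 -2 0 -36 0 0 0' && python3 -m crank '0 0 0 -12 0 0 0; 0 0 0 -26 0 0 0; 0 0 0 -42 0 0 0; 0 0 0 -60 0 0 0; 0 0 0 -75 0 0 0'; python3 - <<'E'
from sw import *
sw([.5])
from ang import cloud
from scipy.spatial import cKDTree
from bench import cams
for n in("side","top"):
    c=cams.camera(n);np.savez(f"{n}12.npz",**c)
    if n=="top": crop(c,190,110,310,200,6,"pics/t12.png")
    else: crop(c,185,165,285,245,8,"pics/s12.png")
def ring(n,lo,hi):
    P=cloud(n,lo,hi);return P[(P[:,2]>-165)&(P[:,2]<-60)&(abs(P[:,3])<90)][:,2:]
A=ring("top0.npz",.078,.16);B=ring("top12.npz",.078,.16);T=cKDTree(B)
best=[]
for f in np.arange(5,20,.25):
    d,_=T.query(Ro.from_euler('z',-f,degrees=True).apply(A)); best.append((np.mean(np.minimum(d,8)).round(3),f))
print(sorted(best)[:5])
R=lambda P:P[(P[:,0]<-100)]
print("ring z pct",np.percentile(R(A)[:,2],[5,50,90]),np.percentile(R(B)[:,2],[5,50,90]))
E
```

```text
time: 11.05
eef_pos: [0.548, 0.0984, 0.0937]
tcp_rot: [0.038, 0.904, -0.081, 0.418]
force: [-0.3, 0.0, 0.7]
finger_gap: 0.0004
time: 11.55
eef_pos: [0.4904, 0.1088, 0.1433]
tcp_rot: [0.038, 0.904, -0.08, 0.419]
force: [-0.5, -0.5, -0.3]
finger_gap: 0.0
t11.55 q [ 0.275  0.417  2.449  3.745  0.629 -1.775] p [0.4904 0.1088 0.1433] F [-0.5 -0.5 -0.3] gap 0.0
box [-179.    45.5  143.3] down 40.3 yaw -14.8 ytool [-0.177 -0.984  0.001]
rel mm [ 9.3 27.3 90.1] deg [11.33  0.31 -9.51]
0.5 [-0.  -1.6 -0. ] [-0.4 -0.   0.3]
[(np.float64(2.452), np.float64(15.0)), (np.float64(2.464), np.float64(14.75)), (np.float64(2.477), np.float64(15.25)), (np.float64(2.539), np.float64(14.5)), (np.float64(2.545), np.float64(15.5))]
ring z pct [ 80.62704523 102.51080886 118.46915102] [ 80.52635999 102.73135221 119.30293729]
```

View pics/s12.png

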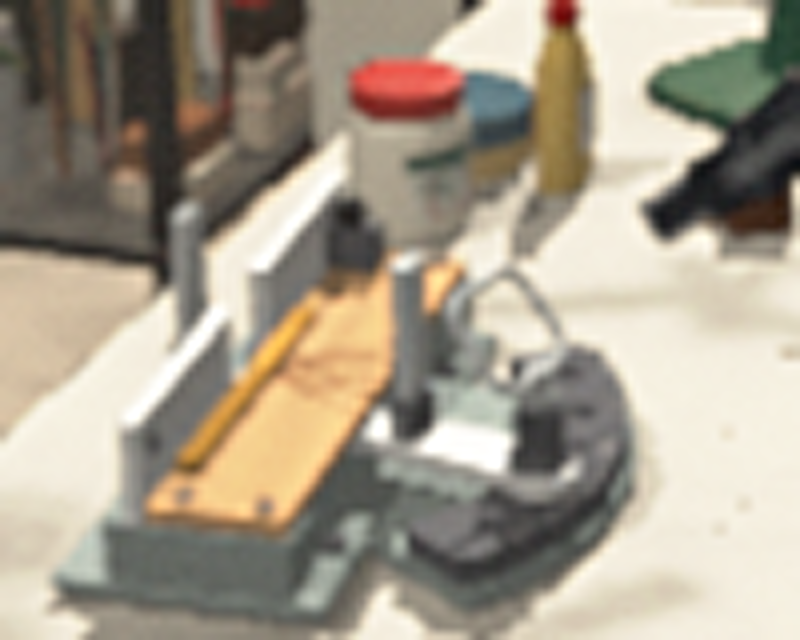

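View pics/t12.png

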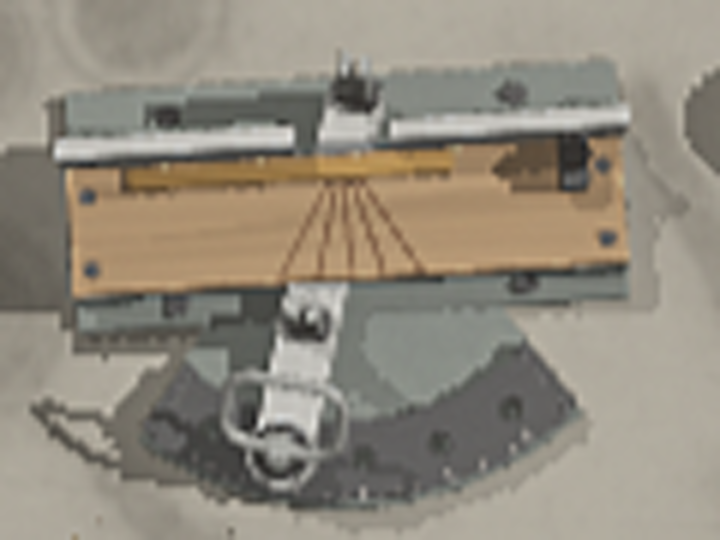

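```bash
python3 -m crank '0 0 0 0 0 0 0; 0 0 0 0 0 0 0; 0 0 0 0 0 0 0; 0 0 0 0 0 0 0; 0 0 0 0 0 0 0'; python3 - <<'E'
from bench import finish_job
print(finish_job())
E
```

```text
time: 12.15
eef_pos: [0.4906, 0.1089, 0.1434]
tcp_rot: [0.037, 0.904, -0.08, 0.419]
force: [-0.5, 0.9, 0.5]
finger_gap: 0.0002
the job is handed in; nothing more can be done
None
```

The arm is now locked one hole to the left, and the job is handed in at 12.2 s. I put the shut fingertips through the pull ring, without pinching it, and lifted the pin to about 16 mm with about 10 N. I then swung the arm about 15° to the left, lowered the pin, and drew the fingers straight back out.

**Last checks**
- **Arm angle:** matching the ring and post against the first view gives 15.0°, with about 0.5° of uncertainty.
- **Pin:** the ring's median height is 102.7 mm now and was 102.5 mm before the lift. The finger went on carrying the spring load (6.7 N) below the plate's level, then came free. All of this fits a pin fully home.
- **Surroundings:** in the close views around the box, the stick and the base look unmoved. I did not compare before-and-after views of the other loose items, but the robot went nowhere near them.
- **Robot:** it is clear of everything, and the wrist force reads about 0.

**Disagreement:** in the camera depth images the fingertips sit about 23 to 30 mm behind the reported TCP. I set the hook depth from the images rather than from the reported position. I did not test pushing the arm to feel the lock.

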